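# Change over the boards on the burn-in stands

## Task

Change over the boards on the burn-in stands: throw the supply's lever fully off (towards the robot), lay the finished boards (those on the stands now) flat side by side in the grey tray, and lay each waiting board from the mat across the raised rails of the stand that fits its length, flat on both ledges between the lips and within the ends of the rails. When all are in place, throw the lever fully on again (away from the robot). Never touch a board while the lever is on, and leave the other things on the bench where they are.

Things in the scene. Friction and masses are not known exactly. Their poses are not given: they have to be found in the camera images.
- done_long: Long circuit board 140 mm long (x), 56 wide (y), 4 thick, about 168 g; midway on its top a finned heat sink 36 (x) x 40 (y) x 34 mm tall to grip it by, across x. Origin: centre of the underside, z up; a half turn makes no difference. Finished: lies on the stand of its length at the start, and goes into the tray. May be absent (None).
- done_short: Short circuit board 100 mm long (x), 56 wide (y), 4 thick, about 120 g; midway on its top a finned heat sink 36 (x) x 40 (y) x 34 mm tall to grip it by, across x. Origin: centre of the underside, z up; a half turn makes no difference. Finished: lies on the stand of its length at the start, and goes into the tray. May be absent (None).
- new_long1: Long circuit board 140 mm long (x), 56 wide (y), 4 thick, about 168 g; midway on its top a finned heat sink 36 (x) x 40 (y) x 34 mm tall to grip it by, across x. Origin: centre of the underside, z up; a half turn makes no difference. Waiting: lies on the mat at the start. May be absent (None).
- new_long2: Long circuit board 140 mm long (x), 56 wide (y), 4 thick, about 168 g; midway on its top a finned heat sink 36 (x) x 40 (y) x 34 mm tall to grip it by, across x. Origin: centre of the underside, z up; a half turn makes no difference. Waiting: lies on the mat at the start. May be absent (None).
- new_short1: Short circuit board 100 mm long (x), 56 wide (y), 4 thick, about 120 g; midway on its top a finned heat sink 36 (x) x 40 (y) x 34 mm tall to grip it by, across x. Origin: centre of the underside, z up; a half turn makes no difference. Waiting: lies on the mat at the start. May be absent (None).
- new_short2: Short circuit board 100 mm long (x), 56 wide (y), 4 thick, about 120 g; midway on its top a finned heat sink 36 (x) x 40 (y) x 34 mm tall to grip it by, across x. Origin: centre of the underside, z up; a half turn makes no difference. Waiting: lies on the mat at the start. May be absent (None).
- wide_stand: Fixed stand for 140 mm boards, 160 x 160 mm: two parallel rails 160 mm long along y, one at each end of x. Each is a level ledge 10 mm wide, top 60 mm above the table, with an outer lip 6 mm above the ledge. 148 mm between lips, 128 between ledges. A board spans x, an end on each ledge; two fit side by side along y. Origin: centre of the underside, on the table.
- narrow_stand: Fixed stand for 100 mm boards, 120 x 160 mm: two parallel rails 160 mm long along y, one at each end of x. Each is a level ledge 10 mm wide, top 60 mm above the table, with an outer lip 6 mm above the ledge. 108 mm between lips, 88 between ledges. A board spans x, an end on each ledge; two fit side by side along y. Origin: centre of the underside, on the table.
- tray: Fixed open grey plastic tray for finished boards, 190 mm (x) by 170 (y), 25 tall, walls and floor 4 mm thick: inside 182 by 162, two boards lie flat in it side by side along y, lengths along x. Origin: centre of the underside, on the table.
- supply: Fixed black bench supply, 130 (x) by 100 (y) by 50 mm tall, -x side towards the robot; the lever on its top swings in its x-z plane about an axis along y, 72 mm above its origin. Origin: centre of the underside.
- lever_tip (a point): Centre of the white ball (26 mm across) at the end of the supply's 80 mm lever (10 mm thick shaft); about 142 mm above the table at either end of the swing, 152 mm half way. The shaft leaves a grey block 70 by 50 by 25 mm on the box.
- lever (a joint): Angle of the supply's lever: 0 = fully off, leaning 0.5 rad to the robot (the box's -x); 1.0 = fully on, leaning 0.5 rad away from it (+x). Stays where it is left; moves with about 1 N at the ball. Push the ball or shaft sideways to the stop.
- probe: Bystander, to be left alone: test probe, black rod with a steel tip, 100 mm long, 10 thick, lies among the waiting boards.
- spool: Bystander, to be left alone: solder spool, steel spool, 52 mm across, 40 tall.
- flux_jar: Bystander, to be left alone: flux jar, jar, 40 mm across, 45 tall.
- screwdriver: Bystander, to be left alone: screwdriver, lies on the bench.
- meter: Bystander, to be left alone: meter, red and black handheld meter lying flat, 130 by 65 by 30 mm.
- screw_cup: Bystander, to be left alone: screw cup, steel bowl, 64 mm across, 35 tall.

How it is judged:
By the outcome, as a careful person would: the job done as asked, in the order asked, and still so for the second after the job is handed in, with the robot touching nothing.
Of done_long, done_short only 1 to 2 are there at a start; the rules pass over those that are not, and their reading is None.
Of new_long1, new_long2, new_short1, new_short2 only 3 to 4 are there at a start; the rules pass over those that are not, and their reading is None.
At some moment in a run one of done_long, done_short, new_long1, new_long2, new_short1, new_short2 may be knocked a few centimetres aside while the robot is not near it.
It also fails if it takes over 210 s, if anything falls off the work surface, if the arm or the gripper's body presses on something with over 40 N, if the wrist force passes 120 N, or if a joint passes its speed limit or range.

## Robot

A 6-joint arm with a two-finger parallel gripper is mounted at the origin on the work surface. World frame = base frame: x ahead of the robot, y to its left, z up, the work surface at z = 0. Lengths are in m, angles in rad, forces in N, time in s.
With the tool pointing down it reaches from about 0.375 to 0.9 m from the base axis. Payload 3.1 kg.
Tool frame: the origin (TCP) lies on the centre line of the jaws, within the pads' length; the fingertips stand robot.tip_reach ahead of it and the grasp point (between the pads) lies 8 mm behind it (robot.tip_reach is the distance from the TCP to the fingertips, in m); z points along the fingers, y is the line along which they close (so a half turn about z gives the same grasp; the last joint's range is limited). The gripper opens to 87 mm and grips with 3 to 60 N. Pads are 19 mm wide; open, the fingers measure 117 mm over their backs; the gripper's body (75 mm by 190 mm) begins 51 mm behind the grasp point.
Start: joints at [1.075, 0.527, 1.433, -0, 1.181, -0.178], TCP at [0.195, 0.594, 0.234] pointing down, gripper open.
Joint ranges: [-3.08, 3.08], [-0.75, 2.2], [0.22, 2.44], [-1.43, 4.57], [0, 2.65], [-2.85, 2.85]. Speed limits (rad/s): [2.79, 2.79, 3.14, 3.14, 3.14, 3.14].

## Interface

Orientations are given as a unit quaternion [x, y, z, w].
In Python, from rig import robot gives the robot as it stands.
- The arm moves only by the tool jog_arm, never from a script. Its argument "motion" is one flat list of numbers, 7 for each row, row after row: the shift along the tool's x, y, z scaled (see below), then the turn, a rotation vector about the tool's x, y, z scaled (see below), then the gripper's target within -1 to 1 (shut at 1, half-way at 0, fully open at -1). In form: [x, y, z, rx, ry, rz, hand, x, y, z, rx, ry, rz, hand, ...]. A call has 1 to 12 rows; each row shifts and turns the commanded pose from where the row before left it, along the tool's axes as they then stand; what a row does not reach is not made up. The controller multiplies each number of a shift by 4 cm and each number of a turn by 4 degrees. A row lasts 1/8 s, in which the tool goes at most 62.5 mm and 10.7 degrees, less where a joint would pass 70% of its speed; a pose out of reach is approached as far as the arm can. A call with a number of a shift or a turn outside -1 to 1 is refused whole. A call with a gripper value outside its range is refused whole. The fingers move at their own pace and stop on an object; "grip_force" is the grip in N (left out, the last holds). Time passes only in rows, so rows that do not move let the fingers close. It gives the time, the measured TCP pose, the force, the opening and the grip force at its end, in the units of the state.
- robot.get_obs(): the state, without advancing time (a new reading comes with each control period).
- robot.camera(name): name is "scene" or "top" or "wrist"; returns the picture (384x512x3 uint8, blue, green, red); there is no depth.
- robot.calibration(name): a dict with "fx", "fy", "cx", "cy" (pixels), "R" (3x3) and "t" (3): a world point X has camera coordinates R X + t; the wrist camera has in their place "T_tool_cam" (4x4, takes a point from camera to tool coordinates, whose origin is the TCP and whose axes are the flange's). Camera axes: x right, y down, z forward; pixel columns grow to the right and rows downward; lengths in m; the calibration is good to about 2 mm. A picture is of the moment at which its call begins: read the wrist's pose just before it. calibration takes no time and is no camera call.
- robot.hand_in(): hands the job in; it is judged then, once.
The state is a dict: "time": time; "q": joint angles; "joint_velocities": joint speeds; "joint_torque": joint torques, N m; "position": TCP position; "tool_rot": TCP orientation; "ft_force": force on the tool from outside, world axes, zero at the start; "moment": the same for the moment, N m; "grip_width": finger opening in m; "grip_force": force on a finger pad.
Only numpy, scipy, OpenCV 4.12 (cv2) and the standard library are available. Lean on these libraries where they do the work, as an engineer would, in place of code of your own. Each camera call takes 0.05 s, during which the arm holds its last target. There are 200 camera calls.

## Working session

There is one attempt and no reset: what is moved stays moved. The work goes in short steps, Python scripts to look and compute and a tool call to move; the robot and the scene stay as the last step left them, time stands still between calls to the robot, and variables do not carry over. Pictures are saved under pics/ and viewed, at most 14 in all, crops included, and the job is handed in when it is done.

Besides the shell and the picture viewer there is one more tool, called after "Emit:" as name(argument=value, ...), one argument or row to a line, values as JSON. jog_arm: Moves the arm, as the interface text tells. Shifts and turns lie within -1 to 1; 1 stands for 4 cm of shift or 4 degrees of turn. Its arguments: {"type":"object","properties":{"motion":{"type":"array","items":{"type":"number"}},"grip_force":{"type":"number"}},"required":["motion"]}

```bash
ls; mkdir -p pics
python3 - <<'E'
from rig import robot
import cv2
o=robot.get_obs();print(o, robot.tip_reach)
for n in("scene","top"):
    cv2.imwrite(f"pics/{n}0.png",robot.camera(n)); print(n,robot.calibration(n))
print(robot.calibration("wrist"))
E
```

```text
pics
{'time': 0.0, 'q': array([ 1.07549335e+00,  5.28438112e-01,  1.43388823e+00, -1.44321835e-05,
        1.18138332e+00, -1.78492616e-01]), 'joint_velocities': array([-0.00013545, -0.00147872, -0.00193184,  0.00050163,  0.00066679,
        0.00056283]), 'joint_torque': array([ 8.24344243e-04, -4.40035915e+01, -1.76596177e+01,  6.35028072e-02,
        5.80092939e-02, -1.37900233e-04]), 'position': array([0.19434484, 0.59328111, 0.23259331]), 'tool_rot': array([ 1.57740754e-01,  9.87479992e-01, -1.00120990e-03, -3.43603679e-04]), 'ft_force': array([-0.46652982,  0.00820803,  0.58933165]), 'moment': array([-0.01052329,  0.01114127, -0.0215834 ]), 'grip_force': 0.0, 'grip_width': 0.08704530334234246} 0.011
scene {'fx': 427.8196657421725, 'fy': 427.8196657421725, 'cx': 252.91585963095625, 'cy': 193.21120092067642, 'R': array([[ 0.4557844 ,  0.89005679, -0.00771268],
       [ 0.53520732, -0.28097448, -0.79662191],
       [-0.71120581,  0.35895996, -0.60442869]]), 't': array([-0.2314444 , -0.18313012,  1.64927947])}
top {'fx': 466.56072791069806, 'fy': 466.56072791069806, 'cx': 254.22081175111776, 'cy': 193.32561686254388, 'R': array([[ 0.00796945, -0.99967402, -0.02425573],
       [-0.99480703, -0.00546468, -0.10163224],
       [ 0.10146656,  0.02493972, -0.99452629]]), 't': array([0.00820544, 0.5106441 , 1.29349092])}
{'fx': 317.7649258460655, 'fy': 317.7649258460655, 'cx': 260.1158066223494, 'cy': 190.04333323360964, 'T_tool_cam': array([[ 7.30264332e-04, -9.67761272e-01, -2.51868193e-01,
         6.77666050e-02],
       [ 9.99999486e-01,  5.29657421e-04,  8.64269580e-04,
         1.59576918e-03],
       [-7.03002771e-04, -2.51868694e-01,  9.67761162e-01,
        -1.52352519e-01],
       [ 0.00000000e+00,  0.00000000e+00,  0.00000000e+00,
         1.00000000e+00]])}
```

View pics/scene0.png

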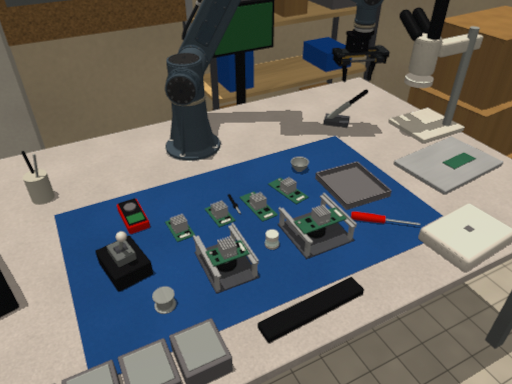

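View pics/top0.png

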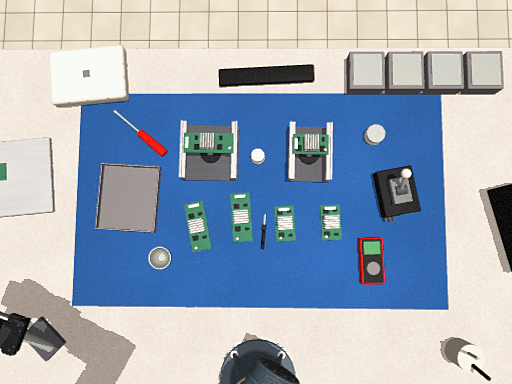

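Six boards: done_long on the wide stand at about (209,142), done_short on the narrow stand at (311,144). Waiting boards are two long at (199,226) and (241,217), two short at (285,223) and (331,222). The tray is at (127,198) and the lever ball at (406,173), thrown away from the robot, i.e. on.

```bash
cat > h.py <<'E'
import numpy as np, cv2
from rig import robot
from scipy.spatial.transform import Rotation as Ro
def cam(name):
    c=robot.calibration(name)
    if name=="wrist":
        o=robot.get_obs(); T=np.eye(4);T[:3,:3]=Ro.from_quat(o["tool_rot"]).as_matrix();T[:3,3]=o["position"]
        M=np.linalg.inv(T@c["T_tool_cam"]); c["R"],c["t"]=M[:3,:3],M[:3,3]
    return c,robot.camera(name)
def ray(c,uv):
    uv=np.atleast_2d(uv).astype(float)
    d=np.c_[(uv[:,0]-c["cx"])/c["fx"],(uv[:,1]-c["cy"])/c["fy"],np.ones(len(uv))]@c["R"]
    return -c["R"].T@c["t"],d
def plane(c,uv,z):
    p,d=ray(c,uv); return (p+d*((z-p[2])/d[:,2])[:,None])[:,:2]
def proj(c,X):
    x=np.atleast_2d(X)@c["R"].T+c["t"]; return np.c_[x[:,0]/x[:,2]*c["fx"]+c["cx"],x[:,1]/x[:,2]*c["fy"]+c["cy"]]
def rect(pts):  # centre, long, short, yaw(deg) of long axis
    (c,(w,h),a)=cv2.minAreaRect((np.asarray(pts)*1000).astype(np.float32))
    if w<h: w,h,a=h,w,a+90
    a=(a+90)%180-90
    return np.round(c,1),round(w,1),round(h,1),round(a,1)
def greens(c,img,zf=lambda uv:.004,lo=60,box=None):
    hsv=cv2.cvtColor(img,cv2.COLOR_BGR2HSV)
    m=cv2.inRange(hsv,(50,80,40),(88,255,255))
    m=cv2.morphologyEx(m,cv2.MORPH_CLOSE,np.ones((3,3)))
    n,l,s,ce=cv2.connectedComponentsWithStats(m)
    return m,l,s,ce
def tgt(xyz,yaw=None):
    """print tool-frame shift in units of 4 cm and turn in 4 deg. yaw = world angle (deg) wanted for tool y (mod 180)"""
    o=robot.get_obs();R=Ro.from_quat(o["tool_rot"]).as_matrix()
    d=R.T@(np.array(xyz)-o["position"])
    y=np.degrees(np.arctan2(R[1,1],R[0,1]))
    print("t%.1f"%o["time"],"pos",o["position"].round(4),"tooly yaw %.2f"%y,"q6 %.2f"%o["q"][5],"shift units",(d/.04).round(3))
    if yaw is not None:
        e=(yaw-y+90)%180-90
        R2=Ro.from_euler('z',e,degrees=True).as_matrix()@R
        print(" turn deg world %.2f -> tool rz units %.2f (alt %.2f)"%(e,-e/4,-(e-np.sign(e)*180)/4), "after turn shift units",(R2.T@(np.array(xyz)-o["position"])/.04).round(3))
E
python3 - <<'E'
from h import *
c,img=cam("top")
m,l,s,ce=greens(c,img)
# merge pieces by proximity
for name,(u0,v0,u1,v1),z in [("dl",(178,118,242,165),.064),("ds",(286,118,335,165),.064),("L1",(182,195,216,256),.004),("L2",(226,188,256,248),.004),("S1",(272,200,299,246),.004),("S2",(318,200,345,246),.004)]:
    q=np.argwhere(m[v0:v1,u0:u1])[:,::-1]+[u0,v0]
    print(name,len(q),rect(plane(c,q,z)))
# tray grey
cv2.imwrite("pics/topcrop.png",cv2.resize(img[110:300,85:345],None,fx=3,fy=3,interpolation=cv2.INTER_CUBIC))
cv2.imwrite("pics/supcrop.png",cv2.resize(img[110:240,280:440],None,fx=4,fy=4,interpolation=cv2.INTER_CUBIC))
E
```

```text
dl 630 (array([648.4, 140.8]), 134.8, 53.8, -89.8)
ds 348 (array([ 644.9, -142.7]), 94.1, 56.3, 90.0)
L1 624 (array([418.5, 175. ]), 138.9, 55.9, 11.4)
L2 626 (array([444.7,  49.8]), 138.7, 55.3, 4.3)
S1 358 (array([427.9, -74.5]), 98.8, 55.2, 4.0)
S2 361 (array([ 432. , -204.7]), 98.5, 56.1, 2.7)
```

View pics/supcrop.png

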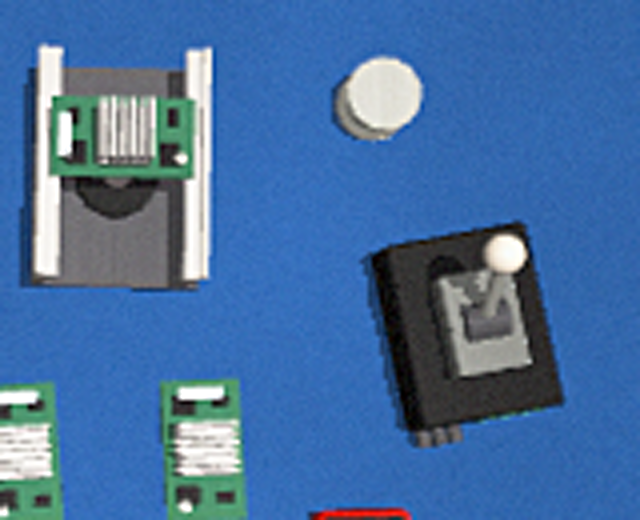

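View pics/topcrop.png

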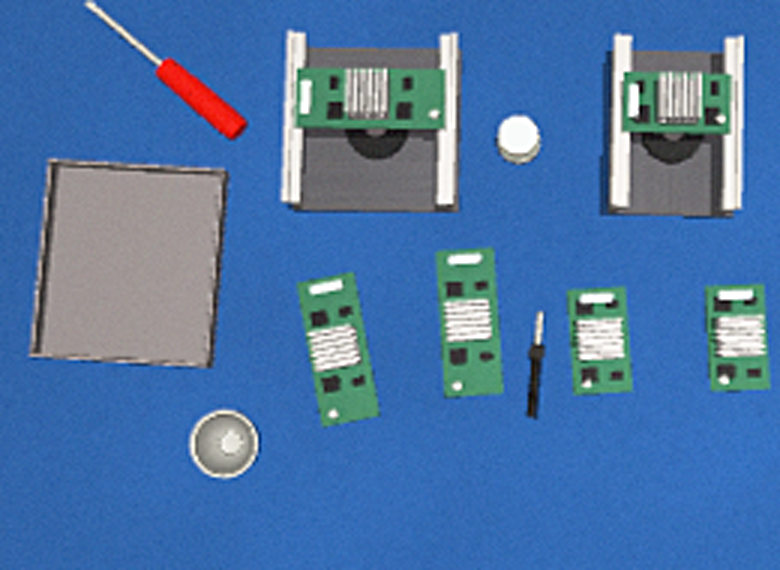

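Crops: the boards, rails, tray corners and supply block are all clear. Ball at crop (506,253), which is full-image (406.5,173).

Run:
```python
from h import *
c=robot.calibration("top")
A=lambda p:np.array(p)/3+[85,110]-.33
B=lambda p:np.array(p)/4+[280,110]-.375
def show(n,p,z): P=plane(c,p,z)*1000; print(n,rect(P/1000),P.round(0).tolist())
show("wide",A([(288,32),(283,203),(454,207),(458,35)]),.066)
show("narrow",B([(38,47),(34,277),(207,278),(211,48)]),.066)
show("tray",A([(50,160),(228,172),(212,368),(30,356)]),.025)
show("block",B([(442,280),(517,270),(530,365),(455,378)]),.075)
print("ball",plane(c,B([(506,253)]),.142))
sc,si=cam("scene")
b=plane(c,B([(506,253)]),.142)[0]
print("pred in scene",proj(sc,[*b,.142]))
# scene ball: white blob
g=si[228:250,108:135].min(2); 
m=(g>170).astype(np.uint8); print("scene ball", np.argwhere(m).mean(0)[::-1]+[108,228], m.sum())
tgt([b[0]+.05,b[1],.2],None)
```

```text
wide (array([628.7, 139.6]), 162.1, 158.8, -0.6) [[711.0, 218.0], [550.0, 219.0], [547.0, 61.0], [708.0, 59.0]]
narrow (array([ 627.3, -143.4]), 162.8, 119.8, -1.0) [[708.0, -85.0], [547.0, -82.0], [547.0, -200.0], [708.0, -205.0]]
tray (array([497.2, 371. ]), 187.7, 173.4, -3.3) [[596.0, 452.0], [585.0, 280.0], [399.0, 290.0], [409.0, 463.0]]
block (array([ 515.2, -386.9]), 68.5, 51.1, 6.2) [[545.0, -358.0], [552.0, -409.0], [487.0, -416.0], [478.0, -365.0]]
ball [[ 0.55372442 -0.38130563]]
pred in scene [[120.54564304 237.63672049]]
scene ball [119.67857143 234.03571429] 28
t0.2 pos [0.1945 0.5935 0.233 ] tooly yaw 71.85 q6 -0.18 shift units [-17.314 -19.97    0.846]
```

Emit:
jog_arm(
  motion=[-0.85,-1,0,0,0,0,1,-0.85,-1,0,0,0,0,1,-0.85,-1,0,0,0,0,1,-0.85,-1,0,0,0,0,1,-0.85,-1,0,0,0,0,1,-0.85,-1,0,0,0,0,1,-0.85,-1,0,0,0,0,1,-0.85,-1,0,0,0,0,1,-0.85,-1,0,0,0,0,1,-0.85,-1,0,0,0,0,1,-0.85,-1,0,0,0,0,1,-0.85,-1,0,0,0,0,1],
  grip_force=20,
)

```text
time: 1.7
position: [0.4333, 0.0089, 0.2337]
tool_rot: [0.158, 0.987, 0.0, 0.0]
ft_force: [0.6, 0.2, 0.1]
grip_width: 0.0002
grip_force: 0.0
```

Emit:
jog_arm(
  motion=[0,0,0,0,0,-1,1,0,0,0,0,0,-1,1,0,0,0,0,0,-1,1,0,0,0,0,0,-1,1,0,0,0,0,0,-1,1,0,0,0,0,0,-1,1],
)

```text
time: 2.45
position: [0.4328, 0.0107, 0.2336]
tool_rot: [-0.052, 0.999, 0.0, -0.0]
ft_force: [-0.4, -0.7, 0.4]
grip_width: 0.0004
grip_force: 0.0
```

Run:
```python
from h import *
tgt([.600,-.375,.135],97)
print(robot.get_obs()["q"])
```

```text
t2.5 pos [0.4328 0.0107 0.2336] tooly yaw 95.98 q6 -1.91 shift units [ -3.154 -10.025   2.464]
 turn deg world 1.02 -> tool rz units -0.26 (alt 44.74) after turn shift units [ -2.975 -10.079   2.464]
[-2.34672640e-01  2.69687852e-01  1.89185459e+00  2.36344712e-05
  9.80063671e-01 -1.90978820e+00]
```

Emit:
jog_arm(
  motion=[-0.6,-1,0,0,0,0,1,-0.6,-1,0,0,0,0,1,-0.6,-1,0,0,0,0,1,-0.6,-1,0,0,0,0,1,-0.6,-1,0,0,0,0,1,-0.15,-1,0,0,0,0,1,0,-1,0,0,0,0,1,0,-1,0,0,0,0,1,0,-1,0,0,0,0,1,0,-1,0,0,0,0,1],
)

```text
time: 3.7
position: [0.5988, -0.3755, 0.2331]
tool_rot: [-0.051, 0.999, 0.0, -0.0]
ft_force: [1.2, -0.6, 0.0]
grip_width: 0.0002
grip_force: 0.0
```

Emit:
jog_arm(
  motion=[0,0,0.8,0,0,0,1,0,0,0.85,0,0,0,1,0,0,0.8,0,0,0,1,0,0,0,0,0,0,1],
)

```text
time: 4.2
position: [0.5969, -0.3728, 0.132]
tool_rot: [-0.051, 0.999, 0.003, -0.003]
ft_force: [-0.2, -0.2, 1.3]
grip_width: 0.0004
grip_force: 0.0
```

Run:
```python
from h import *
tgt([.500,-.389,.135],97)
```

```text
t4.2 pos [ 0.5969 -0.3728  0.132 ] tooly yaw 95.84 q6 -2.39 shift units [ 2.452 -0.156 -0.062]
 turn deg world 1.16 -> tool rz units -0.29 (alt 44.71) after turn shift units [ 2.454 -0.107 -0.062]
```

Push toward the robot, slowly near the end.

Emit:
jog_arm(
  motion=[0.4,0,0,0,0,0,1,0.4,0,0,0,0,0,1,0.4,0,0,0,0,0,1,0.4,-0.1,0,0,0,0,1,0.3,0,0,0,0,0,1,0.2,0,0,0,0,0,1,0.15,0,0,0,0,0,1,0,0,0,0,0,0,1],
)

```text
time: 5.2
position: [0.5091, -0.3872, 0.1353]
tool_rot: [-0.051, 0.999, 0.001, -0.001]
ft_force: [0.4, -0.3, -0.2]
grip_width: 0.0001
grip_force: 0.0
```

Run:
```python
from h import *
c,i=cam("top"); cv2.imwrite("pics/lev1.png",cv2.resize(i[150:240,340:440],None,fx=4,fy=4,interpolation=cv2.INTER_CUBIC))
tgt([.500,-.389,.135],97)
```

```text
t5.2 pos [ 0.5094 -0.3871  0.1353] tooly yaw 95.85 q6 -2.50 shift units [ 0.239 -0.024  0.007]
 turn deg world 1.15 -> tool rz units -0.29 (alt 44.71) after turn shift units [ 0.24  -0.019  0.007]
```

Emit:
jog_arm(
  motion=[0.15,0,0,0,0,0,1,0.15,0,0,0,0,0,1,0,0,0,0,0,0,1],
)

```text
time: 5.62
position: [0.5017, -0.3884, 0.1359]
tool_rot: [-0.05, 0.999, -0.001, 0.005]
ft_force: [10.3, 2.0, -2.6]
grip_width: 0.0002
grip_force: 4.5
```

Emit:
jog_arm(
  motion=[0.1,0,0,0,0,0,1,0,0,0,0,0,0,1],
)

```text
time: 5.88
position: [0.5013, -0.3885, 0.136]
tool_rot: [-0.05, 0.999, -0.001, 0.008]
ft_force: [18.4, 2.8, -6.3]
grip_width: 0.0005
grip_force: 8.2
```

Emit:
jog_arm(
  motion=[-0.7,0,0,0,0,0,1,0,0,-1,0,0,0,1,0,0,-1,0,0,0,-1,-0.4,1,0,0,0,0.5,-1,-0.4,1,0,0,0,0.5,-1,-0.4,1,0,0,0,0.3,-1,-0.4,1,0,0,0,0,-1,-0.4,1,0,0,0,0,-1,-0.4,1,0,0,0,0,-1,0,0,0,0,0,0,-1],
)

```text
time: 7.12
position: [0.6082, -0.1398, 0.2154]
tool_rot: [-0.008, 1.0, 0.0, -0.001]
ft_force: [0.3, 0.0, 0.7]
grip_width: 0.0725
grip_force: 0.0
```

Run:
```python
from h import *
t,ti=cam("top"); c,i=cam("wrist"); 
cv2.imwrite("pics/a1.png",np.hstack([cv2.resize(ti[150:246,340:440],(400,384)),cv2.resize(i,(400,300)).copy() if 0 else cv2.copyMakeBorder(cv2.resize(i,(400,300)),0,84,0,0,0)]))
m,l,s,ce=greens(c,i)
q=np.argwhere(m)[:,::-1]; P=plane(c,q,.064); k=np.hypot(P[:,0]-.645,P[:,1]+.143)<.08
print("ds",k.sum(),rect(P[k]))
tgt([.645,-.143,.2],90)
```

```text
ds 2398 (array([ 645.6, -141.8]), 97.9, 57.3, 89.0)
t7.2 pos [ 0.6078 -0.1427  0.2154] tooly yaw 90.73 q6 -1.99 shift units [-0.93  -0.019  0.385]
 turn deg world -0.73 -> tool rz units 0.18 (alt -44.82) after turn shift units [-0.931 -0.007  0.385]
```

View pics/a1.png

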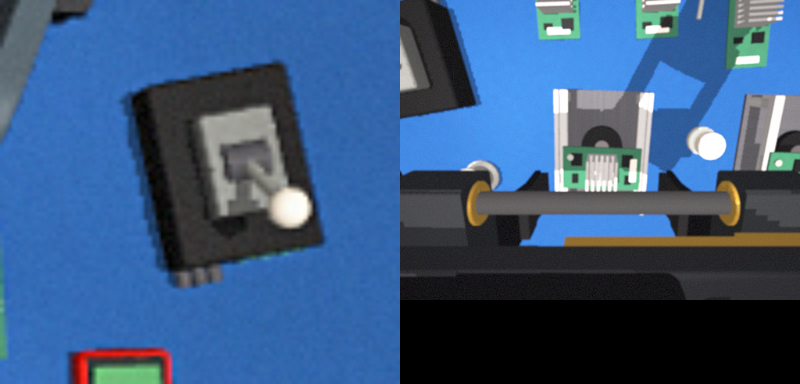

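Emit:
jog_arm(
  motion=[-0.94,0,0.3,0,0,0.3,-1,0,0,1,0,0,0,-1,0,0,1,0,0,0,-1,0,0,0.7,0,0,0,-1,0,0,0.33,0,0,0,-1,0,0,0,0,0,0,-1,0,0,0,0,0,0,1,0,0,0,0,0,0,1,0,0,0,0,0,0,1,0,0,0,0,0,0,1],
  grip_force=25,
)

```text
time: 8.48
position: [0.646, -0.1424, 0.0829]
tool_rot: [0.005, 1.0, -0.0, 0.0]
ft_force: [0.2, 0.1, 0.7]
grip_width: 0.0547
grip_force: 0.0
```

Emit:
jog_arm(
  motion=[0,0,0,0,0,0,1,0,0,0,0,0,0,1,0,0,0,0,0,0,1,0,0,0,0,0,0,1,0,0,-0.5,0,0,0,1,0,0,-1,0,0,0,1,0,0,-1,0,0,0,1,0,0,-1,0,0,0,1],
)

```text
time: 9.48
position: [0.6457, -0.1423, 0.2248]
tool_rot: [0.005, 1.0, -0.0, 0.0]
ft_force: [0.6, -0.7, -1.2]
grip_width: 0.0358
grip_force: 25.0
```

Run:
```python
from h import *
print(robot.get_obs()["grip_width"],robot.get_obs()["grip_force"])
tgt([.499,.409,.22],89.5)
```

```text
0.03583736402699818 24.974989159964025
t9.5 pos [ 0.6457 -0.1423  0.2248] tooly yaw 89.45 q6 -1.95 shift units [ 3.8   13.748  0.115]
 turn deg world 0.05 -> tool rz units -0.01 (alt 44.99) after turn shift units [ 3.788 13.751  0.115]
```

Emit:
jog_arm(
  motion=[0.3,1,0,0,0,0,1,0.3,1,0,0,0,0,1,0.3,1,0,0,0,0,1,0.3,1,0,0,0,0,1,0.3,1,0,0,0,0,1,0.3,1,0,0,0,0,1,0.3,1,0,0,0,0,1,0.3,1,0,0,0,0,1,0.3,1,0,0,0,0,1,0.3,1,0,0,0,0,1,0.4,1,0,0,0,0,1,0.4,1,0,0,0,0,1],
)

```text
time: 10.98
position: [0.4979, 0.3403, 0.2236]
tool_rot: [0.005, 1.0, 0.0, 0.001]
ft_force: [0.3, 0.4, -2.2]
grip_width: 0.0356
grip_force: 25.0
```

Emit:
jog_arm(
  motion=[0,0.9,0,0,0,1,1,0,0.85,0,0,0,1,1,0,0,0,0,0,1,1,0,0,0,0,0,1,1,0,0,0,0,0,1,1,0,0,0,0,0,1,1,0,0,0,0,0,1,1,0,0,0,0,0,1,1,0,0,0,0,0,1,1,0,0,0,0,0,1,1,0,0,0,0,0,1,1,0,0,0,0,0,1,1],
)

```text
time: 12.48
position: [0.5013, 0.4089, 0.2236]
tool_rot: [0.412, 0.911, 0.0, 0.0]
ft_force: [0.6, 0.7, -1.8]
grip_width: 0.0358
grip_force: 25.0
```

Emit:
jog_arm(
  motion=[0,0,0,0,0,1,1,0,0,0,0,0,1,1,0,0,0,0,0,1,1,0,0,0,0,0,1,1,0,0,0,0,0,1,1,0,0,0,0,0,1,1,0,0,0,0,0,1,1,0,0,0,0,0,1,1,0,0,0,0,0,1,1,0,0,0,0,0,1,1,0,0,0,0,0,1,1,0,0,0,0,0,0.2,1],
)

```text
time: 13.98
position: [0.5014, 0.4089, 0.2234]
tool_rot: [0.727, 0.686, 0.0, 0.0]
ft_force: [-0.3, 0.1, -1.0]
grip_width: 0.0355
grip_force: 25.0
```

Run:
```python
from h import *
c,i=cam("wrist"); cv2.imwrite("pics/a2.png",i)
tgt([.499,.409,.028],-3.3)
```

```text
t14.0 pos [0.5014 0.4089 0.2232] tooly yaw -3.35 q6 0.57 shift units [-3.000e-03 -6.400e-02  4.881e+00]
 turn deg world 0.05 -> tool rz units -0.01 (alt 44.99) after turn shift units [-3.000e-03 -6.400e-02  4.881e+00]
```

View pics/a2.png

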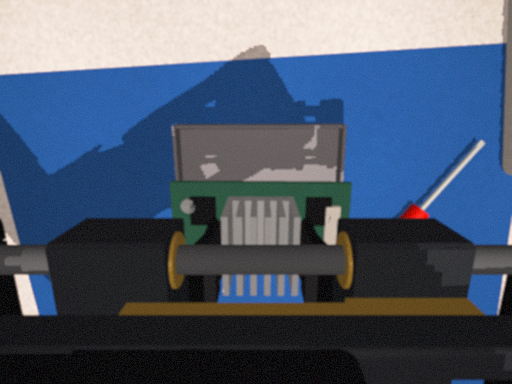

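Emit:
jog_arm(
  motion=[0,0,1,0,0,0,1,0,0,1,0,0,0,1,0,0,1,0,0,0,1,0,0,1,0,0,0,1,0,0,0.5,0,0,0,1,0,0,0.25,0,0,0,1,0,0,0.12,0,0,0,1,0,0,0,0,0,0,1,0,0,0,0,0,0,-1,0,0,0,0,0,0,-1,0,0,0,0,0,0,-1,0,0,0,0,0,0,-1],
)

```text
time: 15.52
position: [0.5016, 0.4089, 0.0278]
tool_rot: [0.727, 0.686, 0.0, 0.0]
ft_force: [-0.2, 0.3, 0.4]
grip_width: 0.0676
grip_force: 0.0
```

Emit:
jog_arm(
  motion=[0,0,-0.4,0,0,0,-1,0,0,-1,0,0,0,-1,0,0,-1,0,0,0,-1,0,0,-1,0,0,0,-1,0,0,-1,0,0,0,-1,-1,0.6,-0.4,0,0,0,-1,-1,0.6,0,0,0,0,-1,-1,0.6,0,0,0,0,-1,-1,0.6,0,0,0,0,-1,-1,0.6,0,0,0,0,-1,-1,0.6,0,0,0,0,-1,-0.5,0.45,0,0,0,0,-1],
)

```text
time: 17.02
position: [0.649, 0.1377, 0.2206]
tool_rot: [0.728, 0.685, 0.0, 0.0]
ft_force: [-0.3, 0.9, 0.3]
grip_width: 0.0869
grip_force: 0.0
```

Emit:
jog_arm(
  motion=[0,0,0,0,0,-1,-1,0,0,0,0,0,-1,-1,0,0,0,0,0,-1,-1,0,0,0,0,0,-1,-1,0,0,0,0,0,-1,-1,0,0,0,0,0,-1,-1,0,0,0,0,0,-1,-1,0,0,0,0,0,-1,-1,0,0,0,0,0,-1,-1,0,0,0,0,0,-1,-1,0,0,0,0,0,-1,-1,0,0,0,0,0,-1,-1],
)

```text
time: 18.52
position: [0.6479, 0.1409, 0.2201]
tool_rot: [0.384, 0.923, 0.0, -0.0]
ft_force: [-0.5, 0.1, 0.2]
grip_width: 0.0872
grip_force: 0.0
```

Emit:
jog_arm(
  motion=[0,0,0,0,0,-1,-1,0,0,0,0,0,-1,-1,0,0,0,0,0,-1,-1,0,0,0,0,0,-1,-1,0,0,0,0,0,-1,-1,0,0,0,0,0,-1,-1,0,0,0,0,0,-1,-1,0,0,0,0,0,-1,-1,0,0,0,0,0,-1,-1,0,0,0,0,0,-1,-1,0,0,0,0,0,-1,-1,0.8,0,0,0,0,-0.3,-1],
)

```text
time: 20.02
position: [0.6177, 0.1412, 0.2201]
tool_rot: [0.001, 1.0, 0.0, 0.002]
ft_force: [0.1, 0.2, 0.1]
grip_width: 0.0868
grip_force: 0.0
```

```bash
cat >> h.py <<'E'
def board(c,i,x,y,z,r=.085):
    m=greens(c,i)[0]; P=plane(c,np.argwhere(m)[:,::-1],z); k=np.hypot(P[:,0]-x,P[:,1]-y)<r
    return k.sum(),rect(P[k])
E
python3 - <<'E'
from h import *
t,ti=cam("top"); c,i=cam("wrist")
print("wrist dl",board(c,i,.648,.141,.064))
for n,x,y,z in [("dl",.648,.141,.064),("tray ds",.5,.409,.008),("L1",.4185,.175,.004),("L2",.4447,.05,.004),("S1",.428,-.0745,.004),("S2",.432,-.2047,.004)]: print(n,board(t,ti,x,y,z))
cv2.imwrite("pics/a3.png",i)
tgt([.648,.141,.083],90)
E
```

```text
wrist dl (np.int64(4326), (array([649.2, 142. ]), 137.8, 57.4, 89.3))
dl (np.int64(81), (array([632.7, 141.7]), 131.1, 22.6, -89.8))
tray ds (np.int64(298), (array([502.6, 410.1]), 99.0, 54.5, -4.3))
L1 (np.int64(361), (array([419.9, 156.8]), 140.1, 37.2, 1.2))
L2 (np.int64(624), (array([444.7,  49.8]), 138.7, 55.3, 4.3))
S1 (np.int64(362), (array([427.9, -74.5]), 98.8, 55.2, 4.0))
S2 (np.int64(355), (array([ 432. , -204.7]), 98.5, 56.1, 2.7))
t20.1 pos [0.6125 0.1418 0.2196] tooly yaw 89.94 q6 -1.52 shift units [-0.904 -0.022  3.411]
 turn deg world 0.06 -> tool rz units -0.02 (alt 44.98) after turn shift units [-0.904 -0.023  3.411]
```

Emit:
jog_arm(
  motion=[-0.92,0,0.4,0,0,0,-1,0,0,1,0,0,0,-1,0,0,1,0,0,0,-1,0,0,0.7,0,0,0,-1,0,0,0.3,0,0,0,0.5,0,0,0,0,0,0,1,0,0,0,0,0,0,1,0,0,0,0,0,0,1,0,0,0,0,0,0,1,0,0,0,0,0,0,1,0,0,0,0,0,0,1,0,0,0,0,0,0,1],
)

```text
time: 21.62
position: [0.653, 0.1405, 0.0841]
tool_rot: [0.001, 1.0, 0.0, 0.0]
ft_force: [-0.5, -0.3, 3.9]
grip_width: 0.0357
grip_force: 25.0
```

Emit:
jog_arm(
  motion=[0,0,0,0,0,0,1,0,0,0,0,0,0,1,0,0,-0.5,0,0,0,1,0,0,-1,0,0,0,1,0,0,-1,0,0,0,1,0,0,-1,0,0,0,1],
)

```text
time: 22.38
position: [0.6524, 0.1405, 0.225]
tool_rot: [0.001, 1.0, -0.0, -0.0]
ft_force: [0.2, 0.5, -1.6]
grip_width: 0.036
grip_force: 25.0
```

Run:
```python
from h import *
c,i=cam("wrist"); cv2.imwrite("pics/a4.png",i)
tgt([.497,.334,.2],89.5)
```

```text
t22.4 pos [0.6558 0.1408 0.2317] tooly yaw 89.87 q6 -1.52 shift units [3.989 4.821 0.751]
 turn deg world -0.37 -> tool rz units 0.09 (alt -44.91) after turn shift units [4.02  4.795 0.751]
```

View pics/a4.png

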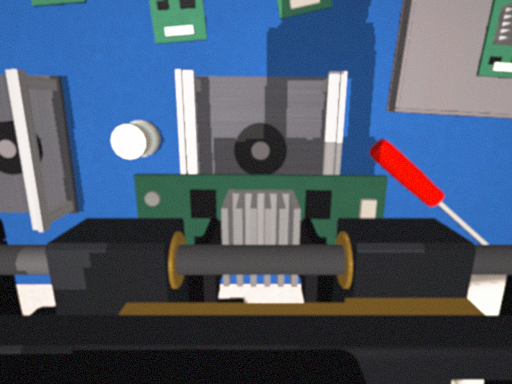

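Emit:
jog_arm(
  motion=[0.8,0.94,0,0,0,0,1,0.8,0.94,0,0,0,0,1,0.8,0.94,0,0,0,0,1,0.8,0.94,0,0,0,0,1,0.8,0.94,0,0,0,0.3,1,0,0,0,0,0,1,1,0,0,0,0,0,1,1,0,0,0,0,0,1,1,0,0,0,0,0,1,1,0,0,0,0,0,1,1,0,0,0,0,0,1,1,0,0,0,0,0,1,1],
)

```text
time: 23.92
position: [0.493, 0.3288, 0.2236]
tool_rot: [0.254, 0.967, -0.0, -0.0]
ft_force: [-0.1, 0.9, -1.5]
grip_width: 0.0357
grip_force: 25.0
```

Emit:
jog_arm(
  motion=[0,0,0,0,0,1,1,0,0,0,0,0,1,1,0,0,0,0,0,1,1,0,0,0,0,0,1,1,0,0,0,0,0,1,1,0,0,0,0,0,1,1,0,0,0,0,0,1,1,0,0,0,0,0,1,1,0,0,0,0,0,1,1,0,0,0,0,0,1,1,0,0,0,0,0,1,1,0,0,0,0,0,1,1],
)

```text
time: 25.42
position: [0.493, 0.3288, 0.2236]
tool_rot: [0.626, 0.78, -0.0, -0.0]
ft_force: [0.7, -0.0, -1.8]
grip_width: 0.036
grip_force: 25.0
```

Emit:
jog_arm(
  motion=[0,0,0,0,0,1,1,0,0,0,0,0,1,1,0,0,0,0,0,1,1,0,0,0,0,0,1,1,0,0,0,0,0,0,1],
)

```text
time: 26.05
position: [0.4931, 0.3288, 0.2236]
tool_rot: [0.727, 0.686, -0.0, -0.0]
ft_force: [0.5, 0.3, -2.4]
grip_width: 0.036
grip_force: 25.0
```

Run:
```python
from h import *
c,i=cam("wrist"); print(board(c,i,.497,.334,.21)); print("ds",board(c,i,.502,.41,.008,.06))
cv2.imwrite("pics/a5.png",i)
tgt([.497,.329,.029],-3.3)
```

```text
(np.int64(10161), (array([492.7, 356.2]), 118.4, 113.9, 36.0))
ds (np.int64(2116), (array([503.4, 411.7]), 98.6, 54.2, -3.3))
t26.1 pos [0.4931 0.3288 0.2236] tooly yaw -3.28 q6 0.46 shift units [0.01  0.097 4.864]
 turn deg world -0.02 -> tool rz units 0.01 (alt -44.99) after turn shift units [0.01  0.097 4.864]
```

View pics/a5.png

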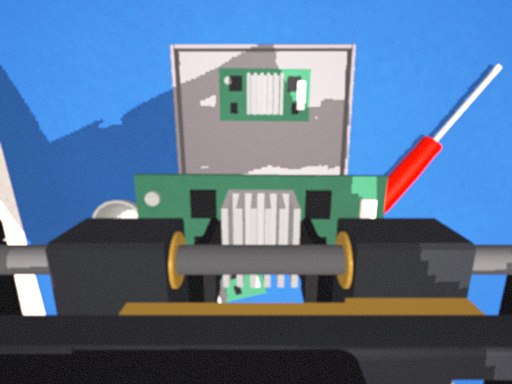

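Emit:
jog_arm(
  motion=[0,0.1,1,0,0,0,1,0,0,1,0,0,0,1,0,0,1,0,0,0,1,0,0,1,0,0,0,1,0,0,0.5,0,0,0,1,0,0,0.25,0,0,0,1,0,0,0.1,0,0,0,1,0,0,0,0,0,0,1,0,0,0,0,0,0,-1,0,0,0,0,0,0,-1,0,0,0,0,0,0,-1,0,0,0,0,0,0,-1],
)

```text
time: 27.6
position: [0.4974, 0.3287, 0.0298]
tool_rot: [0.727, 0.686, 0.0, 0.0]
ft_force: [-0.2, -0.2, 0.1]
grip_width: 0.068
grip_force: 0.0
```

Emit:
jog_arm(
  motion=[0,0,-0.4,0,0,0,-1,0,0,-1,0,0,0,-1,0,0,-1,0,0,0,-1,0,0,-1,0,0,0,-1,0,0,-1,0,0,0,-1,-0.9,-0.35,0,0,0,0,-1,-0.9,-0.35,0,0,0,0,-1,-0.9,-0.35,0,0,0,0,-1,-0.9,-0.35,0,0,0,0,-1,-0.9,-0.35,0,0,0,0,-1,0,0,0,0,0,-1,-1,0,0,0,0,0,-1,-1],
)

```text
time: 29.1
position: [0.4169, 0.1525, 0.2067]
tool_rot: [0.677, 0.736, 0.001, 0.001]
ft_force: [0.3, 0.4, -0.4]
grip_width: 0.0873
grip_force: 0.0
```

Run:
```python
from h import *
t,ti=cam("top"); c,i=cam("wrist")
print("top dl",board(t,ti,.497,.334,.008,.075)); print("tray ds",board(t,ti,.502,.41,.008,.055))
for n,x,y in [("L1",.4185,.175),("L2",.4447,.05)]: print(n,"wrist",board(c,i,x,y,.004,.078),"top",board(t,ti,x,y,.004,.078))
cv2.imwrite("pics/a6.png",np.hstack([ti[100:300,80:480],cv2.resize(i,(400,200))]))
tgt([.4185,.175,.2],11)
```

```text
top dl (np.int64(416), (array([519.1, 354.4]), 134.0, 84.4, -61.2))
tray ds (np.int64(340), (array([501.8, 397.4]), 98.9, 79.7, -3.4))
L1 wrist (np.int64(3761), (array([419.1, 176.6]), 139.2, 55.2, 11.4)) top (np.int64(107), (array([403.3, 150.1]), 98.6, 13.0, 11.4))
L2 wrist (np.int64(1085), (array([446. ,  51.4]), 138.9, 55.8, 4.8)) top (np.int64(626), (array([444.9,  49.8]), 138.7, 55.3, 4.3))
t29.2 pos [0.417  0.1529 0.2065] tooly yaw 4.62 q6 0.02 shift units [0.547 0.081 0.164]
 turn deg world 6.38 -> tool rz units -1.59 (alt 43.41) after turn shift units [0.535 0.141 0.164]
```

View pics/a6.png

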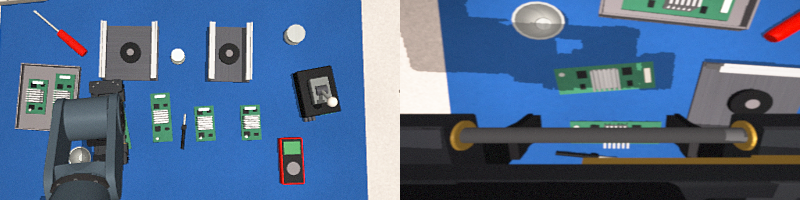

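Emit:
jog_arm(
  motion=[0,0,0,0,0,-1,-1,0,0,0,0,0,-0.7,-1,0.56,0.16,1,0,0,0,-1,0,0,1,0,0,0,-1,0,0,1,0,0,0,-1,0,0,1,0,0,0,-1,0,0,0.5,0,0,0,-1,0,0,0.1,0,0,0,0,0,0,0,0,0,0,1,0,0,0,0,0,0,1,0,0,0,0,0,0,1,0,0,0,0,0,0,1],
)

```text
time: 30.7
position: [0.419, 0.1764, 0.0221]
tool_rot: [0.633, 0.774, 0.0, 0.0]
ft_force: [-0.3, 0.4, 0.1]
grip_width: 0.0449
grip_force: 0.0
```

Emit:
jog_arm(
  motion=[0,0,0,0,0,0,1,0,0,0,0,0,0,1,0,0,0,0,0,0,1,0,0,0,0,0,0,1,0,0,0,0,0,0,1],
)

```text
time: 31.32
position: [0.4185, 0.1763, 0.0218]
tool_rot: [0.633, 0.774, -0.0, -0.0]
ft_force: [-0.4, 0.2, 5.4]
grip_width: 0.0357
grip_force: 25.0
```

Run:
```python
from h import *
o=robot.get_obs();print(o["grip_width"],o["grip_force"])
tgt([.667,.140,.225],11.4)
tgt([.667,.140,.225],89.4)
```

```text
0.03571646357186868 24.999369482975453
t31.3 pos [0.4185 0.1763 0.0218] tooly yaw 11.45 q6 -0.05 shift units [-2.123  5.908 -5.081]
 turn deg world -0.05 -> tool rz units 0.01 (alt -44.99) after turn shift units [-2.117  5.91  -5.081]
t31.3 pos [0.4185 0.1763 0.0218] tooly yaw 11.45 q6 -0.05 shift units [-2.123  5.908 -5.081]
 turn deg world 77.95 -> tool rz units -19.49 (alt 25.51) after turn shift units [-6.222 -0.843 -5.079]
```

Emit:
jog_arm(
  motion=[0,0,-0.5,0,0,0,1,0,0,-1,0,0,0,1,0,0,-1,0,0,0,1,0,0,-1,0,0,0,1,0,0,-1,0,0,0,1,0,0,-0.6,0,0,0,1,-0.35,0.98,0,0,0,0,1,-0.35,0.98,0,0,0,0,1,-0.35,0.98,0,0,0,0,1,-0.35,0.98,0,0,0,0,1,-0.35,0.98,0,0,0,0,1,-0.35,0.98,0,0,0,0,1],
)

```text
time: 32.83
position: [0.6666, 0.1404, 0.2243]
tool_rot: [0.633, 0.774, -0.001, -0.001]
ft_force: [-0.2, -0.1, -2.9]
grip_width: 0.0359
grip_force: 25.0
```

Emit:
jog_arm(
  motion=[0,0,0,0,0,-1,1,0,0,0,0,0,-1,1,0,0,0,0,0,-1,1,0,0,0,0,0,-1,1,0,0,0,0,0,-1,1,0,0,0,0,0,-1,1,0,0,0,0,0,-1,1,0,0,0,0,0,-1,1,0,0,0,0,0,-1,1,0,0,0,0,0,-1,1],
)

```text
time: 34.08
position: [0.6652, 0.1406, 0.2242]
tool_rot: [0.329, 0.944, -0.0, -0.001]
ft_force: [-0.3, -0.3, -1.3]
grip_width: 0.0356
grip_force: 25.0
```

Emit:
jog_arm(
  motion=[0,0,0,0,0,-1,1,0,0,0,0,0,-1,1,0,0,0,0,0,-1,1,0,0,0,0,0,-1,1,0,0,0,0,0,-1,1,0,0,0,0,0,-1,1,0,0,0,0,0,-1,1,0,0,0,0,0,-1,1,0,0,0,0,0,-1,1,0,0,0,0,0,-0.5,1,0,0,0,0,0,0,1,0,0,0,0,0,0,1],
)

```text
time: 35.58
position: [0.6658, 0.1407, 0.2252]
tool_rot: [0.005, 1.0, -0.0, -0.0]
ft_force: [-0.1, 0.7, -1.5]
grip_width: 0.0358
grip_force: 25.0
```

Run:
```python
from h import *
c,i=cam("wrist"); cv2.imwrite("pics/a7.png",cv2.resize(i[30:230,110:410],None,fx=2.6,fy=2.6,interpolation=cv2.INTER_CUBIC))
g=cv2.cvtColor(i,cv2.COLOR_BGR2GRAY)
for v in (90,110,130,150): print(v,[int(u) for u in np.where(g[v,140:400]>190)[0]+140])
tgt([.667,.140,.083],89.4)
```

```text
90 [175, 176, 177, 178, 179, 180, 182, 183, 184, 185, 186, 187, 188, 189, 190, 191, 192, 327, 328, 329, 330, 331, 332, 333, 334, 335, 336, 337, 339, 340, 341, 342, 343, 344]
110 [140, 176, 177, 178, 179, 180, 181, 182, 183, 184, 185, 186, 187, 188, 189, 190, 191, 192, 193, 326, 327, 328, 329, 330, 331, 332, 333, 334, 335, 336, 337, 338, 339, 340, 341, 342, 343]
130 [140, 141, 142, 143, 144, 177, 178, 179, 180, 181, 182, 183, 185, 186, 187, 188, 189, 190, 191, 192, 193, 194, 325, 326, 327, 328, 329, 330, 331, 332, 333, 334, 335, 336, 337, 338, 339, 340, 341]
150 [179, 180, 181, 182, 183, 184, 186, 187, 188, 189, 190, 191, 192, 193, 194, 195]
t35.6 pos [0.6659 0.1407 0.2254] tooly yaw 89.42 q6 -1.52 shift units [-0.029 -0.016  3.56 ]
 turn deg world -0.02 -> tool rz units 0.01 (alt -44.99) after turn shift units [-0.029 -0.016  3.56 ]
```

View pics/a7.png

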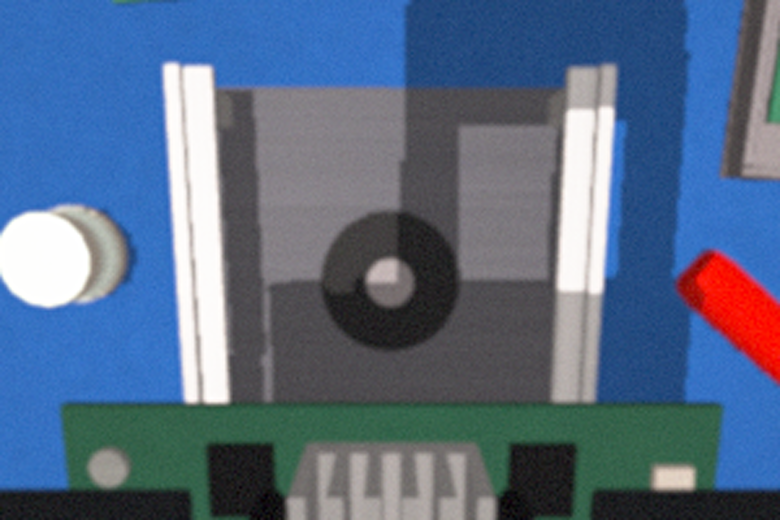

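The rails converge toward the held board and sit roughly symmetric about it. I'll compute the centre line.

```bash
cat >> h.py <<'E'
def stand(c,i,rows,u0=120,u1=400,thr=150):
    """rails' inner edges (z .060) and outer edges (z .066) at given rows -> mid points"""
    hsv=cv2.cvtColor(i,cv2.COLOR_BGR2HSV); m=(hsv[...,1]<45)&(hsv[...,2]>thr)
    M=[]
    for v in rows:
        u=np.where(m[v,u0:u1])[0]+u0; mid=(u0+u1)/2
        runs=[r for r in np.split(u,np.where(np.diff(u)>3)[0]+1) if len(r)>10]
        l=[r for r in runs if r[-1]<mid][-1]; r=[r for r in runs if r[0]>mid][0]
        A=plane(c,[(l[-1]+.5,v),(r[0]-.5,v)],.060);B=plane(c,[(l[0]-.5,v),(r[-1]+.5,v)],.066)
        print(v,"inner mid",A.mean(0).round(4),"gap",np.linalg.norm(A[1]-A[0]).round(4),"outer mid",B.mean(0).round(4),np.linalg.norm(B[1]-B[0]).round(4))
        M.append((A.mean(0)+B.mean(0))/2)
    M=np.array(M); p=np.polyfit(M[:,0],M[:,1],1); print("centre line dy/dx",p[0].round(4),"y at .55,.63,.667",np.polyval(p,[.55,.63,.667]).round(4))
E
python3 - <<'E'
from h import *
c,i=cam("wrist")
stand(c,i,(75,85,95,105,115,125,135))
# rail near end (row where rails stop)
hsv=cv2.cvtColor(i,cv2.COLOR_BGR2HSV); m=(hsv[...,1]<45)&(hsv[...,2]>150)
for u in (178,188): v=np.where(m[30:180,u])[0]+30; print(u,v.min(),plane(c,[(u,v.min()-.5)],.066 if u<182 else .060))
E
```

```text
75 inner mid [0.569  0.1426] gap 0.1265 outer mid [0.5696 0.1426] 0.1594
85 inner mid [0.578  0.1429] gap 0.1265 outer mid [0.5784 0.1425] 0.1587
95 inner mid [0.5871 0.1424] gap 0.1265 outer mid [0.5873 0.1424] 0.1599
105 inner mid [0.5964 0.1428] gap 0.1265 outer mid [0.5964 0.1423] 0.1592
115 inner mid [0.6058 0.1422] gap 0.1266 outer mid [0.6057 0.1422] 0.1585
125 inner mid [0.6154 0.1426] gap 0.1266 outer mid [0.615  0.1421] 0.1598
135 inner mid [0.625 0.142] gap 0.1266 outer mid [0.6245 0.142 ] 0.1591
centre line dy/dx -0.0098 y at .55,.63,.667 [0.1429 0.1421 0.1417]
178 54 [[0.55039174 0.06843603]]
188 55 [[0.55041349 0.07624146]]
```

Emit:
jog_arm(
  motion=[0,0,1,0,0,0,1,0,0,1,0,0,0,1,0,0,0.8,0,0,0,1,0,0,0.4,0,0,0,1,0,0,0.2,0,0,0,1,0,0,0.1,0,0,0,1,0,0,0.06,0,0,0,1,0,0,0,0,0,0,1],
)

```text
time: 36.67
position: [0.6664, 0.1407, 0.0839]
tool_rot: [0.005, 1.0, 0.0, 0.001]
ft_force: [0.1, 0.5, -1.5]
grip_width: 0.0358
grip_force: 25.0
```

Run:
```python
from h import *
c,i=cam("wrist"); cv2.imwrite("pics/a8.png",i)
tgt([.667,.141,.083],89.4); print(robot.get_obs()["ft_force"])
```

```text
t36.7 pos [0.6663 0.1407 0.0839] tooly yaw 89.45 q6 -1.52 shift units [-0.016  0.007  0.023]
 turn deg world -0.05 -> tool rz units 0.01 (alt -44.99) after turn shift units [-0.016  0.007  0.023]
[ 0.03839409 -0.23722623 -1.2976601 ]
```

View pics/a8.png

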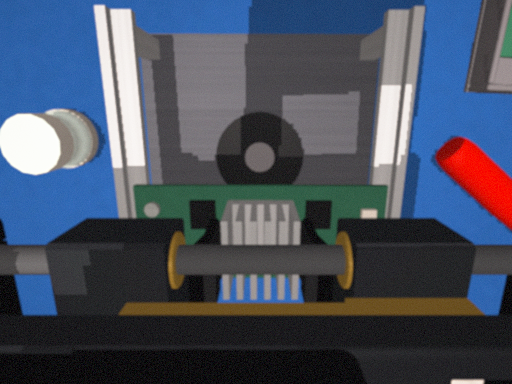

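Emit:
jog_arm(
  motion=[0,0,0.05,0,0,0,1,0,0,0,0,0,0,1,0,0,0,0,0,0,-1,0,0,0,0,0,0,-1,0,0,0,0,0,0,-1,0,0,0,0,0,0,-1,0,0,-0.4,0,0,0,-1,0,0,-1,0,0,0,-1,0,0,-1,0,0,0,-1,0,0,-1,0,0,0,-1],
)

```text
time: 37.98
position: [0.6661, 0.1407, 0.2197]
tool_rot: [0.005, 1.0, 0.0, 0.001]
ft_force: [-0.2, -0.5, 0.3]
grip_width: 0.0864
grip_force: 0.0
```

Emit:
jog_arm(
  motion=[1,-0.4,0,0,0,0,-1,1,-0.4,0,0,0,0,-1,1,-0.4,0,0,0,0,-1,1,-0.4,0,0,0,0,-1,1,-0.4,0,0,0,0,-1,0.5,-0.3,0,0,0,1,-1,0,0,0,0,0,1,-1,0,0,0,0,0,1,-1,0,0,0,0,0,1,-1,0,0,0,0,0,1,-1,0,0,0,0,0,1,-1,0,0,0,0,0,1,-1],
)

```text
time: 39.48
position: [0.4455, 0.0507, 0.2183]
tool_rot: [0.248, 0.969, 0.0, 0.001]
ft_force: [0.9, -0.5, -1.2]
grip_width: 0.0871
grip_force: 0.0
```

Emit:
jog_arm(
  motion=[0,0,0,0,0,1,-1,0,0,0,0,0,1,-1,0,0,0,0,0,1,-1,0,0,0,0,0,1,-1,0,0,0,0,0,1,-1,0,0,0,0,0,1,-1,0,0,0,0,0,1,-1,0,0,0,0,0,1,-1,0,0,0,0,0,1,-1,0,0,0,0,0,1,-1,0,0,0,0,0,1,-1,-0.5,0,0,0,0,1,-1],
)

```text
time: 40.98
position: [0.4509, 0.0322, 0.2183]
tool_rot: [0.62, 0.785, 0.0, 0.001]
ft_force: [-0.0, 0.2, 0.0]
grip_width: 0.0873
grip_force: 0.0
```

Run:
```python
from h import *
t,ti=cam("top"); c,i=cam("wrist")
print("N1",board(t,ti,.667,.141,.064)); print("L2 w",board(c,i,.445,.05,.004,.078),"top",board(t,ti,.445,.05,.004,.078))
tgt([.4455,.0505,.022],4.5)
```

```text
N1 (np.int64(614), (array([666.8, 141.2]), 135.1, 56.8, -89.9))
L2 w (np.int64(3559), (array([445.7,  51.4]), 139.3, 55.2, 4.4)) top (np.int64(0), (array([0., 0.]), 0.0, 0.0, 0.0))
t41.1 pos [0.4524 0.0306 0.2183] tooly yaw 13.37 q6 -0.41 shift units [ 0.532 -0.068  4.907]
 turn deg world -8.87 -> tool rz units 2.22 (alt -42.78) after turn shift units [ 0.517 -0.148  4.907]
```

Emit:
jog_arm(
  motion=[0,0,0,0,0,1,-1,0,0,0,0,0,1,-1,0,0,0,0,0,0.25,-1,0.53,-0.14,1,0,0,0,-1,0,0,1,0,0,0,-1,0,0,1,0,0,0,-1,0,0,1,0,0,0,-1,0,0,0.65,0,0,0,-1,0,0,0.26,0,0,0,0,0,0,0,0,0,0,1,0,0,0,0,0,0,1,0,0,0,0,0,0,1],
)

```text
time: 42.58
position: [0.4445, 0.0524, 0.0217]
tool_rot: [0.679, 0.734, 0.001, 0.001]
ft_force: [0.2, -0.6, -0.2]
grip_width: 0.0549
grip_force: 0.0
```

Emit:
jog_arm(
  motion=[0,0,0,0,0,0,1,0,0,0,0,0,0,1,0,0,0,0,0,0,1,0,0,0,0,0,0,1,0,0,0,0,0,0,1,0,0,0,0,0,0,1],
)

```text
time: 43.32
position: [0.4441, 0.0524, 0.0211]
tool_rot: [0.679, 0.734, 0.0, 0.0]
ft_force: [-0.4, 0.4, 6.4]
grip_width: 0.0357
grip_force: 25.0
```

Run:
```python
from h import *
tgt([.591,.1415,.225],89.4)
```

```text
t43.3 pos [0.4441 0.0524 0.0211] tooly yaw 4.44 q6 -0.21 shift units [ 1.936  3.839 -5.094]
 turn deg world 84.96 -> tool rz units -21.24 (alt 23.76) after turn shift units [-3.651  2.271 -5.094]
```

Emit:
jog_arm(
  motion=[0,0,-0.5,0,0,0,1,0,0,-1,0,0,0,1,0,0,-1,0,0,0,1,0,0,-1,0,0,0,1,0,0,-1,0,0,0,1,0,0,-0.6,0,0,0,1,0.5,0.97,0,0,0,0,1,0.5,0.97,0,0,0,0,1,0.5,0.95,0,0,0,0,1,0.44,0.95,0,0,0,0,1,0,0,0,0,0,-1,1,0,0,0,0,0,-1,1],
)

```text
time: 44.82
position: [0.5903, 0.142, 0.2233]
tool_rot: [0.625, 0.781, -0.001, -0.001]
ft_force: [0.7, -0.7, -2.8]
grip_width: 0.0355
grip_force: 25.0
```

Emit:
jog_arm(
  motion=[0,0,0,0,0,-1,1,0,0,0,0,0,-1,1,0,0,0,0,0,-1,1,0,0,0,0,0,-1,1,0,0,0,0,0,-1,1,0,0,0,0,0,-1,1,0,0,0,0,0,-1,1,0,0,0,0,0,-1,1,0,0,0,0,0,-1,1,0,0,0,0,0,-1,1],
)

```text
time: 46.08
position: [0.59, 0.1416, 0.2237]
tool_rot: [0.321, 0.947, -0.0, -0.001]
ft_force: [-0.2, -0.0, -1.8]
grip_width: 0.0356
grip_force: 25.0
```

Emit:
jog_arm(
  motion=[0,0,0,0,0,-1,1,0,0,0,0,0,-1,1,0,0,0,0,0,-1,1,0,0,0,0,0,-1,1,0,0,0,0,0,-1,1,0,0,0,0,0,-1,1,0,0,0,0,0,-1,1,0,0,0,0,0,-1,1,0,0,0,0,0,-1,1,0,0,0,0,0,-0.25,1,0,0,0,0,0,0,1,0,0,0,0,0,0,1],
)

```text
time: 47.58
position: [0.5908, 0.1417, 0.2246]
tool_rot: [0.005, 1.0, -0.0, -0.0]
ft_force: [0.5, 0.2, -1.7]
grip_width: 0.0358
grip_force: 25.0
```

Run:
```python
from h import *
c,i=cam("wrist"); cv2.imwrite("pics/a9.png",i)
tgt([.591,.1415,.083],89.4)
```

```text
t47.6 pos [0.5908 0.1417 0.2246] tooly yaw 89.43 q6 -1.51 shift units [-0.006 -0.005  3.541]
 turn deg world -0.03 -> tool rz units 0.01 (alt -44.99) after turn shift units [-0.006 -0.005  3.541]
```

Emit:
jog_arm(
  motion=[0,0,1,0,0,0,1,0,0,1,0,0,0,1,0,0,0.8,0,0,0,1,0,0,0.4,0,0,0,1,0,0,0.2,0,0,0,1,0,0,0.1,0,0,0,1,0,0,0.06,0,0,0,1,0,0,0,0,0,0,1],
)

```text
time: 48.62
position: [0.5914, 0.1417, 0.083]
tool_rot: [0.005, 1.0, 0.0, 0.001]
ft_force: [0.7, -0.5, -0.4]
grip_width: 0.0361
grip_force: 25.0
```

Emit:
jog_arm(
  motion=[0,0,0,0,0,0,-1,0,0,0,0,0,0,-1,0,0,0,0,0,0,-1,0,0,0,0,0,0,-1,0,0,-0.4,0,0,0,-1,0,0,-1,0,0,0,-1,0,0,-1,0,0,0,-1,0,0,-1,0,0,0,-1,0.8,-1,0,0,0,0,-1,0.8,-1,0,0,0,0,-1,0.8,-1,0,0,0,0,-1,0.8,-1,0,0,0,0,-1],
)

```text
time: 50.12
position: [0.4607, -0.0182, 0.2196]
tool_rot: [0.004, 1.0, -0.0, 0.001]
ft_force: [0.2, -0.8, 0.4]
grip_width: 0.0871
grip_force: 0.0
```

Emit:
jog_arm(
  motion=[0.75,-0.75,0,0,0,1,-1,0,-0.65,0,0,0,1,-1,0,0,0,0,0,1,-1,0,0,0,0,0,1,-1,0,0,0,0,0,1,-1,0,0,0,0,0,1,-1,0,0,0,0,0,1,-1,0,0,0,0,0,1,-1,0,0,0,0,0,1,-1,0,0,0,0,0,1,-1,0,0,0,0,0,1,-1,0,0,0,0,0,1,-1],
)

```text
time: 51.62
position: [0.4293, -0.0728, 0.2194]
tool_rot: [0.412, 0.911, -0.0, 0.001]
ft_force: [0.2, -0.2, -0.1]
grip_width: 0.087
grip_force: 0.0
```

Emit:
jog_arm(
  motion=[0,0,0,0,0,1,-1,0,0,0,0,0,1,-1,0,0,0,0,0,1,-1,0,0,0,0,0,1,-1,0,0,0,0,0,1,-1,0,0,0,0,0,1,-1,0,0,0,0,0,1,-1,0,0,0,0,0,1,-1,0,0,0,0,0,1,-1,-0.5,0,0,0,0,0.35,-1,0,0,0,0,0,0,-1],
)

```text
time: 53.0
position: [0.4317, -0.0935, 0.2193]
tool_rot: [0.682, 0.731, 0.0, 0.001]
ft_force: [0.4, 1.0, -0.2]
grip_width: 0.0872
grip_force: 0.0
```

Run:
```python
from h import *
t,ti=cam("top"); c,i=cam("wrist")
print("N1",board(t,ti,.667,.141,.064,.075)); print("N2",board(t,ti,.591,.141,.064,.075)); print("S1 w",board(c,i,.428,-.0745,.004,.065),"top",board(t,ti,.428,-.0745,.004,.06)); print("S2",board(t,ti,.432,-.2047,.004,.06))
cv2.imwrite("pics/a10.png",np.hstack([ti[100:300,80:480],cv2.resize(i,(400,200))]))
tgt([.428,-.0740,.022],4.0)
```

```text
N1 (np.int64(787), (array([645.6, 141.1]), 135.1, 99.0, -89.9))
N2 (np.int64(795), (array([613.9, 141.5]), 137.5, 95.6, 88.5))
S1 w (np.int64(1989), (array([428.9, -73.1]), 99.3, 54.6, 4.0)) top (np.int64(80), (array([415.2, -60.1]), 71.5, 23.1, 4.0))
S2 (np.int64(58), (array([ 400.4, -230.2]), 44.5, 19.5, -23.6))
t53.1 pos [ 0.4309 -0.0924  0.2189] tooly yaw 4.03 q6 -0.54 shift units [ 0.464 -0.042  4.922]
 turn deg world -0.03 -> tool rz units 0.01 (alt -44.99) after turn shift units [ 0.464 -0.042  4.922]
```

View pics/a10.png

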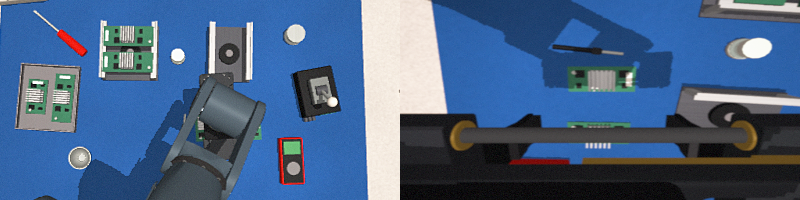

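The two long boards sit side by side on the wide stand. I'll pick S1 at (.4285, -.0735).

Emit:
jog_arm(
  motion=[0.48,-0.03,1,0,0,0,-1,0,0,1,0,0,0,-1,0,0,1,0,0,0,-1,0,0,1,0,0,0,-1,0,0,0.65,0,0,0,-1,0,0,0.26,0,0,0,0,0,0,0,0,0,0,1,0,0,0,0,0,0,1,0,0,0,0,0,0,1,0,0,0,0,0,0,1,0,0,0,0,0,0,1,0,0,0,0,0,0,1],
)

```text
time: 54.6
position: [0.4284, -0.0736, 0.0223]
tool_rot: [0.682, 0.732, 0.0, 0.0]
ft_force: [-0.5, 0.8, 5.1]
grip_width: 0.0359
grip_force: 25.0
```

Emit:
jog_arm(
  motion=[0,0,0,0,0,0,1,0,0,0,0,0,0,1,0,0,0,0,0,0,1,0,0,0,0,0,0,1],
)

```text
time: 55.1
position: [0.4283, -0.0736, 0.0223]
tool_rot: [0.682, 0.732, 0.0, 0.0]
ft_force: [-1.4, 0.6, 5.1]
grip_width: 0.0358
grip_force: 25.0
```

Run:
```python
from h import *
tgt([.665,-.1435,.225],89.4)
```

```text
t55.1 pos [ 0.4283 -0.0736  0.0223] tooly yaw 4.05 q6 -0.50 shift units [-2.162  5.779 -5.066]
 turn deg world 85.35 -> tool rz units -21.34 (alt 23.66) after turn shift units [-5.935 -1.685 -5.067]
```

Emit:
jog_arm(
  motion=[0,0,-0.5,0,0,0,1,0,0,-1,0,0,0,1,0,0,-1,0,0,0,1,0,0,-1,0,0,0,1,0,0,-1,0,0,0,1,0,0,-0.6,0,0,0,1,-0.36,0.96,0,0,0,0,1,-0.36,0.96,0,0,0,0,1,-0.36,0.96,0,0,0,0,1,-0.36,0.96,0,0,0,0,1,-0.36,0.97,0,0,0,0,1,-0.36,0.97,0,0,0,0,1],
)

```text
time: 56.6
position: [0.6657, -0.1435, 0.2248]
tool_rot: [0.682, 0.732, -0.0, -0.001]
ft_force: [-0.4, -0.8, -1.4]
grip_width: 0.0358
grip_force: 25.0
```

Emit:
jog_arm(
  motion=[0,0,0,0,0,-1,1,0,0,0,0,0,-1,1,0,0,0,0,0,-1,1,0,0,0,0,0,-1,1,0,0,0,0,0,-1,1,0,0,0,0,0,-1,1,0,0,0,0,0,-1,1,0,0,0,0,0,-1,1,0,0,0,0,0,-1,1,0,0,0,0,0,-1,1,0,0,0,0,0,-1,1,0,0,0,0,0,-1,1],
)

```text
time: 58.1
position: [0.6643, -0.1431, 0.2247]
tool_rot: [0.324, 0.946, 0.0, -0.001]
ft_force: [-0.1, -0.4, -1.5]
grip_width: 0.036
grip_force: 25.0
```

Emit:
jog_arm(
  motion=[0,0,0,0,0,-1,1,0,0,0,0,0,-1,1,0,0,0,0,0,-1,1,0,0,0,0,0,-1,1,0,0,0,0,0,-1,1,0,0,0,0,0,-1,1,0,0,0,0,0,-1,1,0,0,0,0,0,-1,1,0,0,0,0,0,-1,1,0,0,0,0,0,-0.35,1,0,0,0,0,0,0,1,0,0,0,0,0,0,1],
)

```text
time: 59.6
position: [0.665, -0.1434, 0.2257]
tool_rot: [0.005, 1.0, 0.0, -0.0]
ft_force: [-0.5, -0.5, -1.0]
grip_width: 0.0361
grip_force: 25.0
```

Run:
```python
from h import *
c,i=cam("wrist"); cv2.imwrite("pics/a11.png",i)
tgt([.665,-.1435,.083],89.2)
uv=proj(c,[[.55,-.2035,.066],[.55,-.0835,.066]]);print(uv)
stand(c,i,(75,85,95,105,115,125,135),150,380)
```

```text
t59.6 pos [ 0.665  -0.1434  0.2258] tooly yaw 89.42 q6 -1.94 shift units [ 0.    -0.004  3.57 ]
 turn deg world -0.22 -> tool rz units 0.05 (alt -44.95) after turn shift units [ 0.    -0.004  3.57 ]
[[191.31137393  54.05849734]
 [322.78234153  52.74273701]]
75 inner mid [ 0.5681 -0.141 ] gap 0.086 outer mid [ 0.5686 -0.141 ] 0.1196
85 inner mid [ 0.5771 -0.141 ] gap 0.0867 outer mid [ 0.5775 -0.142 ] 0.1187
95 inner mid [ 0.5862 -0.1411] gap 0.0873 outer mid [ 0.5864 -0.1411] 0.1196
105 inner mid [ 0.5955 -0.1412] gap 0.0861 outer mid [ 0.5955 -0.1417] 0.1195
115 inner mid [ 0.605  -0.1291] gap 0.0624 outer mid [ 0.6049 -0.127 ] 0.0889
125 inner mid [ 0.6144 -0.1419] gap 0.0864 outer mid [ 0.6141 -0.1419] 0.1195
135 inner mid [ 0.6242 -0.1415] gap 0.0861 outer mid [ 0.6236 -0.1425] 0.1194
centre line dy/dx 0.0352 y at .55,.63,.667 [-0.1412 -0.1384 -0.1371]
```

View pics/a11.png

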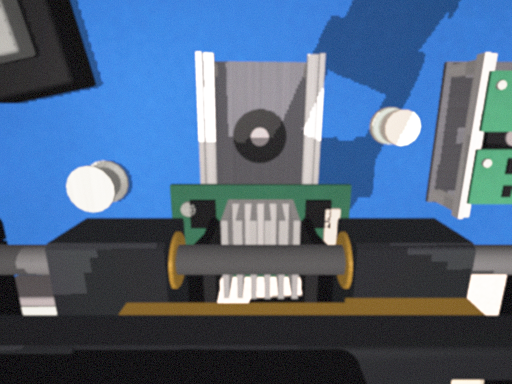

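Emit:
jog_arm(
  motion=[-0.02,0.02,1,0,0,0.04,1,0,0,1,0,0,0,1,0,0,0.8,0,0,0,1,0,0,0.4,0,0,0,1,0,0,0.2,0,0,0,1,0,0,0.1,0,0,0,1,0,0,0.07,0,0,0,1,0,0,0,0,0,0,1],
)

```text
time: 60.65
position: [0.6663, -0.1427, 0.0838]
tool_rot: [0.006, 1.0, -0.0, 0.001]
ft_force: [-0.0, 0.4, -1.1]
grip_width: 0.0355
grip_force: 25.0
```

Run:
```python
from h import *
c,i=cam("wrist"); cv2.imwrite("pics/a12.png",i[0:250,80:440])
tgt([.665,-.1428,.083],89.3)
```

```text
t60.7 pos [ 0.6663 -0.1428  0.0839] tooly yaw 89.29 q6 -1.93 shift units [ 0.032 -0.002  0.022]
 turn deg world 0.01 -> tool rz units -0.00 (alt 45.00) after turn shift units [ 0.032 -0.002  0.022]
```

View pics/a12.png

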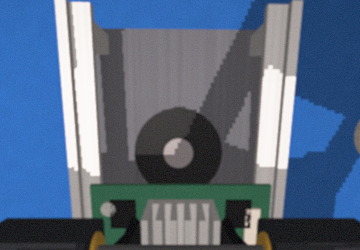

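Emit:
jog_arm(
  motion=[0,0,0.04,0,0,0,1,0,0,0,0,0,0,-1,0,0,0,0,0,0,-1,0,0,0,0,0,0,-1,0,0,0,0,0,0,-1,0,0,-0.4,0,0,0,-1,0,0,-1,0,0,0,-1,0,0,-1,0,0,0,-1,0,0,-1,0,0,0,-1,1,-0.3,0,0,0,0,-1,1,-0.3,0,0,0,0,-1,1,-0.3,0,0,0,0,-1],
)

```text
time: 62.2
position: [0.5446, -0.1774, 0.219]
tool_rot: [0.006, 1.0, -0.001, 0.001]
ft_force: [1.3, -0.3, 0.3]
grip_width: 0.0869
grip_force: 0.0
```

Emit:
jog_arm(
  motion=[1,-0.3,0,0,0,0,-1,1,-0.3,0,0,0,0,-1,0.8,-0.3,0,0,0,0.6,-1,0,0,0,0,0,1,-1,0,0,0,0,0,1,-1,0,0,0,0,0,1,-1,0,0,0,0,0,1,-1,0,0,0,0,0,1,-1,0,0,0,0,0,1,-1,0,0,0,0,0,1,-1,0,0,0,0,0,1,-1,0,0,0,0,0,1,-1],
)

```text
time: 63.7
position: [0.4334, -0.212, 0.2187]
tool_rot: [0.336, 0.942, -0.0, 0.001]
ft_force: [-0.4, -0.0, 1.0]
grip_width: 0.0869
grip_force: 0.0
```

Emit:
jog_arm(
  motion=[0,0,0,0,0,1,-1,0,0,0,0,0,1,-1,0,0,0,0,0,1,-1,0,0,0,0,0,1,-1,0,0,0,0,0,1,-1,0,0,0,0,0,1,-1,0,0,0,0,0,1,-1,0,0,0,0,0,1,-1,0,0,0,0,0,1,-1,0,0,0,0,0,1,-1,0,0,0,0,0,1,-1,-0.5,0,0,0,0,1,-1],
)

```text
time: 65.2
position: [0.4353, -0.2308, 0.2187]
tool_rot: [0.689, 0.724, 0.0, 0.0]
ft_force: [0.2, -0.3, 0.2]
grip_width: 0.0874
grip_force: 0.0
```

Run:
```python
from h import *
t,ti=cam("top"); c,i=cam("wrist")
print("NS1",board(t,ti,.667,-.143,.064,.06)); print("S2 w",board(c,i,.432,-.2047,.004,.065),"top",board(t,ti,.432,-.2047,.004,.06))
cv2.imwrite("pics/a13.png",np.hstack([ti[100:300,80:480],cv2.resize(i,(400,200))]))
tgt([.432,-.204,.022],3.0)
```

```text
NS1 (np.int64(364), (array([ 667.2, -141.3]), 96.9, 56.4, 89.6))
S2 w (np.int64(1962), (array([ 432.6, -203.7]), 99.3, 54.8, 2.7)) top (np.int64(175), (array([ 439.2, -203.4]), 82.6, 54.2, 0.3))
t65.3 pos [ 0.4365 -0.2335  0.2189] tooly yaw 2.83 q6 -0.77 shift units [ 0.758 -0.091  4.92 ]
 turn deg world 0.17 -> tool rz units -0.04 (alt 44.96) after turn shift units [ 0.758 -0.088  4.92 ]
```

View pics/a13.png

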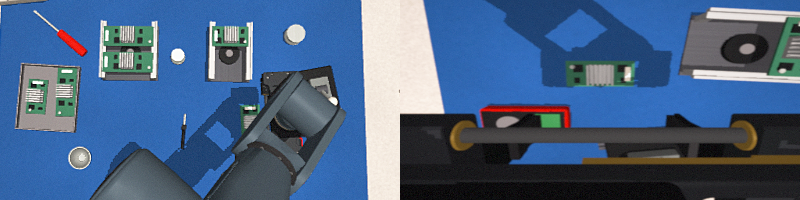

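Emit:
jog_arm(
  motion=[0.76,-0.08,1,0,0,0,-1,0,0,1,0,0,0,-1,0,0,1,0,0,0,-1,0,0,1,0,0,0,-1,0,0,0.65,0,0,0,-1,0,0,0.26,0,0,0,0,0,0,0,0,0,0,1,0,0,0,0,0,0,1,0,0,0,0,0,0,1,0,0,0,0,0,0,1,0,0,0,0,0,0,1,0,0,0,0,0,0,1],
)

```text
time: 66.8
position: [0.4309, -0.2015, 0.0215]
tool_rot: [0.689, 0.725, 0.0, 0.0]
ft_force: [-0.1, 0.7, 4.9]
grip_width: 0.0357
grip_force: 25.0
```

Run:
```python
from h import *
t,ti=cam("top")
cv2.imwrite("pics/a14.png",cv2.resize(ti[155:240,90:165],None,fx=5,fy=5,interpolation=cv2.INTER_CUBIC))
m,l,s,ce=greens(t,ti)
for k in range(1,len(s)):
    if s[k,4]>50 and s[k,0]<170 and 150<ce[k][1]<240: print(s[k],rect(plane(t,np.argwhere(l==k)[:,::-1],.008)))
tgt([.590,-.1417,.225],89.3)
print(robot.get_obs()["grip_width"])
```

```text
[  0 163   6  17 102] (array([574. , 747.9]), 48.1, 14.8, 3.6)
[136 168  21  48 574] (array([516.3, 324.7]), 137.6, 54.8, -1.1)
[106 179  22  35 339] (array([502.6, 409.6]), 98.9, 55.0, -3.7)
t66.8 pos [ 0.4309 -0.2015  0.0215] tooly yaw 2.89 q6 -0.72 shift units [ 1.291  4.05  -5.085]
 turn deg world 86.41 -> tool rz units -21.60 (alt 23.40) after turn shift units [-3.961  1.547 -5.084]
0.035783881027613394
```

View pics/a14.png

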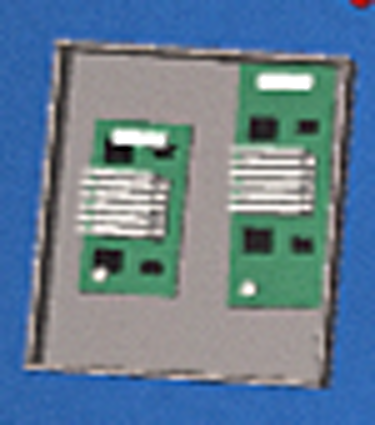

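S2 is gripped. The picture shows done_long was knocked inside the tray, about 2 cm toward +x. I'll check that it's flat after placing this board. That view also puts me over the 14-picture limit (16 so far), so from here I work from numbers only.

Emit:
jog_arm(
  motion=[0,0,-0.5,0,0,0,1,0,0,-1,0,0,0,1,0,0,-1,0,0,0,1,0,0,-1,0,0,0,1,0,0,-1,0,0,0,1,0,0,-0.6,0,0,0,1,0.3,1,0,0,0,0,1,0.3,1,0,0,0,0,1,0.3,1,0,0,0,0,1,0.39,1,0,0,0,0,1,0,0.05,0,0,0,-1,1,0,0,0,0,0,-1,1],
)

```text
time: 68.35
position: [0.5897, -0.1408, 0.2238]
tool_rot: [0.635, 0.772, -0.0, -0.001]
ft_force: [0.6, -0.8, -1.4]
grip_width: 0.0358
grip_force: 25.0
```

Emit:
jog_arm(
  motion=[0,0,0,0,0,-1,1,0,0,0,0,0,-1,1,0,0,0,0,0,-1,1,0,0,0,0,0,-1,1,0,0,0,0,0,-1,1,0,0,0,0,0,-1,1,0,0,0,0,0,-1,1,0,0,0,0,0,-1,1,0,0,0,0,0,-1,1,0,0,0,0,0,-1,1],
)

```text
time: 69.6
position: [0.5891, -0.1413, 0.2241]
tool_rot: [0.334, 0.943, 0.0, -0.001]
ft_force: [-0.1, -0.0, -1.4]
grip_width: 0.0358
grip_force: 25.0
```

Emit:
jog_arm(
  motion=[0,0,0,0,0,-1,1,0,0,0,0,0,-1,1,0,0,0,0,0,-1,1,0,0,0,0,0,-1,1,0,0,0,0,0,-1,1,0,0,0,0,0,-1,1,0,0,0,0,0,-1,1,0,0,0,0,0,-1,1,0,0,0,0,0,-1,1,0,0,0,0,0,-0.6,1,0,0,0,0,0,0,1,0,0,0,0,0,0,1],
)

```text
time: 71.1
position: [0.5895, -0.1416, 0.2246]
tool_rot: [0.007, 1.0, 0.0, -0.001]
ft_force: [-0.1, 0.7, -1.6]
grip_width: 0.036
grip_force: 25.0
```

Run:
```python
from h import *
tgt([.590,-.1417,.0822],89.3)
```

```text
t71.1 pos [ 0.5895 -0.1416  0.2246] tooly yaw 89.25 q6 -1.98 shift units [-0.015 -0.005  3.561]
 turn deg world 0.05 -> tool rz units -0.01 (alt 44.99) after turn shift units [-0.015 -0.005  3.561]
```

Emit:
jog_arm(
  motion=[0,0,1,0,0,0,1,0,0,1,0,0,0,1,0,0,0.8,0,0,0,1,0,0,0.4,0,0,0,1,0,0,0.2,0,0,0,1,0,0,0.1,0,0,0,1,0,0,0.06,0,0,0,1,0,0,0,0,0,0,1],
)

```text
time: 72.1
position: [0.5903, -0.1419, 0.0834]
tool_rot: [0.006, 1.0, -0.0, 0.001]
ft_force: [0.8, -0.6, -1.5]
grip_width: 0.036
grip_force: 25.0
```

Emit:
jog_arm(
  motion=[0,0,0,0,0,0,-1,0,0,0,0,0,0,-1,0,0,0,0,0,0,-1,0,0,0,0,0,0,-1,0,0,-0.4,0,0,0,-1,0,0,-1,0,0,0,-1,0,0,-1,0,0,0,-1,0,0,-1,0,0,0,-1,0.2,1,0,0,0,0,-1,0.2,1,0,0,0,0,-1,0.2,1,0,0,0,0,-1,0.2,1,0,0,0,0,-1],
)

```text
time: 73.6
position: [0.5598, 0.0199, 0.2201]
tool_rot: [0.006, 1.0, -0.0, 0.001]
ft_force: [0.3, -0.2, -0.9]
grip_width: 0.0871
grip_force: 0.0
```

Emit:
jog_arm(
  motion=[0.2,1,0,0,0,0,-1,0.2,1,0,0,0,0,-1,0.2,1,0,0,0,0,-1,0.2,1,0,0,0,0,-1,0.2,1,0,0,0,0,-1,0,1,0,0,0,0.6,-1,0,1,0,0,0,1,-1,0,0,0,0,0,1,-1,0,0,0,0,0,1,-1,0,0,0,0,0,1,-1,0,0,0,0,0,1,-1,0,0,0,0,0,1,-1],
)

```text
time: 75.1
position: [0.5251, 0.2992, 0.22]
tool_rot: [0.235, 0.972, 0.0, 0.001]
ft_force: [-1.2, 0.2, -0.6]
grip_width: 0.087
grip_force: 0.0
```

Emit:
jog_arm(
  motion=[0,0,0,0,0,1,-1,0,0,0,0,0,1,-1,0,0,0,0,0,1,-1,0,0,0,0,0,1,-1,0,0,0,0,0,1,-1,0,0,0,0,0,1,-1,0,0,0,0,0,1,-1,0,0,0,0,0,1,-1,0,0,0,0,0,1,-1,0,0,0,0,0,1,-1,0,0,0,0,0,1,-1,0,0,0,0,0,1,-1],
)

```text
time: 76.6
position: [0.5251, 0.2992, 0.22]
tool_rot: [0.61, 0.792, 0.001, 0.0]
ft_force: [0.1, 0.5, -0.3]
grip_width: 0.087
grip_force: 0.0
```

Emit:
jog_arm(
  motion=[-0.3,0,0,0,0,1,-1,0,0,0,0,0,1,-1,0,0,0,0,0,1,-1,0,0,0,0,0,1,-1,0,0,0,0,0,0,-1],
)

```text
time: 77.22
position: [0.5282, 0.2876, 0.2198]
tool_rot: [0.714, 0.701, 0.001, 0.0]
ft_force: [0.1, 0.6, 0.5]
grip_width: 0.0872
grip_force: 0.0
```

Run:
```python
from h import *
t,ti=cam("top"); c,i=cam("wrist")
m,l,s,ce=greens(t,ti)
for k in range(1,len(s)):
    if s[k,4]>40: print("top",s[k],ce[k].round(0))
print("NS1",board(t,ti,.667,-.142,.064,.055)); print("NS2",board(t,ti,.592,-.142,.064,.055))
m,l,s,ce=greens(c,i)
for k in range(1,len(s)):
    if s[k,4]>300:
        P=plane(c,np.argwhere(l==k)[:,::-1],.008); print("wrist",s[k],rect(P), (cv2.boxPoints(cv2.minAreaRect((P*1000).astype(np.float32)))).round(0).tolist())
tgt([.516,.325,.028],-1.5)
```

```text
top [184 126  49  21 621] [210. 136.]
top [292 126  36  21 371] [310. 137.]
top [182 152  51  21 629] [209. 162.]
top [292 152  36  21 376] [310. 163.]
top [  0 163   6  17 102] [  2. 171.]
top [142 168  15  48 349] [150. 192.]
top [362 241  19  14 234] [371. 247.]
NS1 (np.int64(391), (array([ 655.9, -141.2]), 96.9, 78.8, 89.6))
NS2 (np.int64(421), (array([ 605.6, -141.2]), 96.5, 78.4, 90.0))
wrist [ 187   25   95   60 2272] (array([503.4, 411.8]), 98.7, 54.8, -3.8) [[452.0, 388.0], [551.0, 381.0], [554.0, 436.0], [456.0, 442.0]]
wrist [ 186  111  125   49 3586] (array([517.1, 327. ]), 139.4, 53.8, -1.0) [[447.0, 301.0], [586.0, 299.0], [587.0, 353.0], [448.0, 355.0]]
wrist [297 274  54  29 826] (array([608.2, 131.8]), 67.6, 40.5, 0.3) [[574.0, 152.0], [574.0, 111.0], [642.0, 112.0], [642.0, 152.0]]
t77.3 pos [0.5282 0.2875 0.2195] tooly yaw -1.05 q6 0.33 shift units [ 0.929 -0.326  4.786]
 turn deg world -0.45 -> tool rz units 0.11 (alt -44.89) after turn shift units [ 0.927 -0.334  4.786]
```

Run:
```python
from h import *
c,i=cam("wrist")
m,l,s,ce=greens(c,i)
k=[k for k in range(1,len(s)) if s[k,4]>3000][0]
for name,u in (("near",range(190,206,3)),("far",range(292,308,3))):
    w=[]
    for x in u:
        v=np.where(l[:,x]==k)[0]
        if len(v): P=plane(c,[(x,v.min()-.5),(x,v.max()+.5)],.008); w.append(np.linalg.norm(P[1]-P[0])*1000)
    print(name,np.round(w,1))
# tray wall positions: grey rows across far (+x) end
g=cv2.cvtColor(i,cv2.COLOR_BGR2HSV)
for v in (100,105,125,140): print(v,[(x,*map(int,g[v,x])) for x in range(300,326,2)])
```

```text
near [54.9 54.9 54.9 54.9 54.9 54.9]
far [53.8 53.8 53.8 53.8 53.8 53.8]
100 [(300, 3, 12, 236), (302, 5, 12, 234), (304, 0, 11, 235), (306, 0, 10, 231), (308, 5, 12, 234), (310, 177, 12, 235), (312, 0, 20, 205), (314, 171, 24, 107), (316, 173, 25, 134), (318, 3, 23, 223), (320, 123, 44, 208), (322, 108, 180, 219), (324, 108, 180, 201)]
105 [(300, 0, 12, 237), (302, 3, 12, 233), (304, 178, 20, 170), (306, 5, 20, 151), (308, 2, 22, 153), (310, 176, 25, 155), (312, 3, 19, 151), (314, 8, 19, 106), (316, 0, 16, 114), (318, 167, 17, 139), (320, 111, 101, 147), (322, 108, 181, 159), (324, 107, 179, 162)]
125 [(300, 15, 14, 254), (302, 0, 0, 255), (304, 0, 0, 255), (306, 44, 28, 201), (308, 76, 119, 124), (310, 72, 78, 131), (312, 165, 9, 109), (314, 171, 17, 105), (316, 174, 18, 142), (318, 116, 65, 148), (320, 107, 181, 162), (322, 107, 173, 164), (324, 108, 174, 164)]
140 [(300, 18, 12, 253), (302, 22, 11, 252), (304, 13, 16, 253), (306, 66, 42, 163), (308, 75, 119, 126), (310, 71, 50, 122), (312, 9, 19, 96), (314, 174, 19, 136), (316, 129, 19, 135), (318, 109, 153, 158), (320, 107, 179, 165), (322, 107, 187, 162), (324, 108, 180, 159)]
```

The board end widths match, so done_long lies flat inside the tray. Next I'll check the narrow stand on the way to the lever.

Emit:
jog_arm(
  motion=[-1,0.4,0,0,0,0,-1,-1,0.4,0,0,0,0,-1,-1,0.4,0,0,0,0,-1,-1,0.4,0,0,0,0,-1,-1,0.4,0,0,0,0,-1,-1,0.4,0,0,0,0,-1,-1,0.4,0,0,0,0,-1,-1,0.4,0,0,0,0,-1,-1,0.4,0,0,0,0,-1,-1,0.4,0,0,0,0,-1,-0.7,0.4,0,0,0,0,-1,0,0,0,0,0,-1,-1],
)

```text
time: 78.88
position: [0.6968, -0.147, 0.2185]
tool_rot: [0.689, 0.725, 0.0, 0.001]
ft_force: [0.1, 0.5, -0.7]
grip_width: 0.0871
grip_force: 0.0
```

Emit:
jog_arm(
  motion=[0,0,0,0,0,-1,-1,0,0,0,0,0,-1,-1,0,0,0,0,0,-1,-1,0,0,0,0,0,-1,-1,0,0,0,0,0,-1,-1,0,0,0,0,0,-1,-1,0,0,0,0,0,-1,-1,0,0,0,0,0,-1,-1,0,0,0,0,0,-1,-1,0,0,0,0,0,-1,-1,0,0,0,0,0,-1,-1,0,0,0,0,0,-1,-1],
)

```text
time: 80.38
position: [0.6957, -0.1437, 0.2187]
tool_rot: [0.333, 0.943, 0.0, -0.0]
ft_force: [-0.9, -0.3, -0.2]
grip_width: 0.0871
grip_force: 0.0
```

Emit:
jog_arm(
  motion=[0,0,0,0,0,-1,1,0,0,0,0,0,-1,1,0,0,0,0,0,-1,1,0,0,0,0,0,-1,1,0,0,0,0,0,-1,1,0,0,0,0,0,-1,1,0,0,0,0,0,-1,1,0,0,0,0,0,-1,1,0,0,0,0,0,-1,1,0,0,0,0,0,-0.75,1,0,0,0,0,0,0,1],
)

```text
time: 81.75
position: [0.6957, -0.1438, 0.2188]
tool_rot: [0.001, 1.0, 0.0, -0.0]
ft_force: [0.3, -0.6, -0.1]
grip_width: 0.0003
grip_force: 0.0
```

Run:
```python
from h import *
c,i=cam("wrist"); hsv=cv2.cvtColor(i,cv2.COLOR_BGR2HSV)
green=greens(c,i)[0]>0; pale=(hsv[...,1]<60)&(hsv[...,2]>80)
n,l,s,ce=cv2.connectedComponentsWithStats(green.astype(np.uint8))
for k in range(1,n):
    if s[k,4]<300: continue
    P=plane(c,np.argwhere(l==k)[:,::-1],.064); r=rect(P); print(s[k],r)
    if abs(r[0][0]-630)>90: continue
    for v in range(s[k,1]+3,s[k,1]+s[k,3]-2,6):
        u=np.where(l[v]==k)[0]; a,b=u[0],u[-1]
        L=a-1
        while not (hsv[v,L,0]>95 and hsv[v,L,1]>110) and L>a-40: L-=1
        Rr=b+1
        while not (hsv[v,min(Rr,511),0]>95 and hsv[v,min(Rr,511),1]>110) and Rr<b+40: Rr+=1
        A=plane(c,[(a,v),(b+1,v)],.064);B=plane(c,[(L+1,v),(Rr,v)],.066)
        print(v,"board to outer rail edge L %.1f R %.1f mm, len %.1f"%(np.linalg.norm(A[0]-B[0])*1e3,np.linalg.norm(A[1]-B[1])*1e3,np.linalg.norm(A[1]-A[0])*1e3))
tgt([.432,-.397,.22],97)
```

```text
[ 208   35  110   68 3190] (array([ 595.7, -140.4]), 98.2, 57.0, 88.7)
38 board to outer rail edge L 12.9 R 10.3 mm, len 97.7
44 board to outer rail edge L 13.0 R 10.3 mm, len 98.1
50 board to outer rail edge L 12.2 R 10.4 mm, len 97.7
56 board to outer rail edge L 12.2 R 10.4 mm, len 98.1
62 board to outer rail edge L 12.3 R 9.5 mm, len 98.5
68 board to outer rail edge L 12.3 R 10.5 mm, len 98.1
74 board to outer rail edge L 13.3 R 9.6 mm, len 97.6
80 board to outer rail edge L 12.4 R 9.7 mm, len 98.0
86 board to outer rail edge L 12.5 R 9.7 mm, len 98.5
92 board to outer rail edge L 12.5 R 9.8 mm, len 98.0
98 board to outer rail edge L 12.6 R 9.8 mm, len 98.4
[492  35  20  67 944] (array([596.3,  77.4]), 58.0, 17.3, 11.2)
38 board to outer rail edge L 35.9 R 33.0 mm, len 8.0
44 board to outer rail edge L 36.0 R 33.2 mm, len 8.9
50 board to outer rail edge L 36.2 R 33.3 mm, len 7.2
56 board to outer rail edge L 36.3 R 33.4 mm, len 10.8
62 board to outer rail edge L 36.5 R 33.6 mm, len 12.7
68 board to outer rail edge L 36.6 R 33.7 mm, len 13.6
74 board to outer rail edge L 36.8 R 33
[... 986 characters left out ...]
27 board to outer rail edge L 38.2 R 35.3 mm, len 24.7
133 board to outer rail edge L 38.4 R 35.5 mm, len 25.8
139 board to outer rail edge L 38.6 R 35.6 mm, len 26.9
145 board to outer rail edge L 38.8 R 35.8 mm, len 28.0
151 board to outer rail edge L 38.9 R 36.0 mm, len 29.1
157 board to outer rail edge L 39.1 R 36.1 mm, len 30.2
163 board to outer rail edge L 39.3 R 36.3 mm, len 31.3
169 board to outer rail edge L 39.5 R 36.5 mm, len 33.4
175 board to outer rail edge L 39.7 R 36.7 mm, len 34.6
t81.8 pos [ 0.6958 -0.1438  0.2188] tooly yaw 89.86 q6 -1.93 shift units [ 6.578 -6.347 -0.031]
 turn deg world 7.14 -> tool rz units -1.79 (alt 43.21) after turn shift units [ 7.316 -5.48  -0.031]
```

Both short boards lie between the lips, about 1.5 mm off centre. Now I'll go to the robot side of the lever.

Emit:
jog_arm(
  motion=[0,0,0,0,0,-0.9,1,0,0,0,0,0,-0.9,1,0.92,-0.69,0,0,0,0,1,0.92,-0.69,0,0,0,0,1,0.92,-0.69,0,0,0,0,1,0.92,-0.69,0,0,0,0,1,0.92,-0.69,0,0,0,0,1,0.92,-0.69,0,0,0,0,1,0.92,-0.69,0,0,0,0,1,0.9,-0.65,0,0,0,0,1,0,0,0,0,0,0,1],
)

```text
time: 83.18
position: [0.4295, -0.3999, 0.219]
tool_rot: [-0.059, 0.998, -0.0, -0.0]
ft_force: [0.3, 1.4, -0.0]
grip_width: 0.0003
grip_force: 0.0
```

Run:
```python
from h import *
tgt([.432,-.397,.135],97)
```

```text
t83.2 pos [ 0.4295 -0.3999  0.219 ] tooly yaw 96.80 q6 -2.63 shift units [-0.071  0.067  2.1  ]
 turn deg world 0.20 -> tool rz units -0.05 (alt 44.95) after turn shift units [-0.071  0.067  2.1  ]
```

Emit:
jog_arm(
  motion=[0,0.07,0.8,0,0,0,1,0,0,0.8,0,0,0,1,0,0,0.5,0,0,0,1,-0.4,0,0,0,0,0,1,-0.4,0,0,0,0,0,1,-0.4,0,0,0,0,0,1,-0.4,0,0,0,0,0,1,-0.3,0,0,0,0,0,1,-0.2,0,0,0,0,0,1,-0.15,0,0,0,0,0,1,0,0,0,0,0,0,1],
)

```text
time: 84.55
position: [0.5207, -0.3836, 0.1345]
tool_rot: [-0.062, 0.998, 0.0, 0.0]
ft_force: [1.0, -0.3, 0.0]
grip_width: 0.0003
grip_force: 0.0
```

Emit:
jog_arm(
  motion=[-0.15,0,0,0,0,0,1,-0.1,0,0,0,0,0,1,0,0,0,0,0,0,1],
)

```text
time: 84.92
position: [0.5299, -0.3825, 0.1346]
tool_rot: [-0.062, 0.998, 0.0, -0.001]
ft_force: [-2.5, 0.3, -0.7]
grip_width: 0.0003
grip_force: 1.2
```

Emit:
jog_arm(
  motion=[-0.1,0,0,0,0,0,1,0,0,0,0,0,0,1],
)

```text
time: 85.18
position: [0.5307, -0.3824, 0.1344]
tool_rot: [-0.062, 0.998, 0.0, -0.004]
ft_force: [-9.9, -2.9, 1.9]
grip_width: 0.0002
grip_force: 4.9
```

One more nudge to seat it, then back off, rise and check.

Emit:
jog_arm(
  motion=[-0.1,0,0,0,0,0,1,0,0,0,0,0,0,1],
)

```text
time: 85.42
position: [0.5313, -0.3823, 0.1342]
tool_rot: [-0.063, 0.998, 0.001, -0.008]
ft_force: [-17.3, -4.3, 5.0]
grip_width: 0.0005
grip_force: 8.8
```

Emit:
jog_arm(
  motion=[0.8,0,0,0,0,0,1,0.8,0,0,0,0,0,1,0.8,0,-0.5,0,0,0,1,0,0,-1,0,0,0,1,0,0.8,-1,0,0,0,1,0,1,0,0,0,0,1,0,1,0,0,0,0,1,0,1,0,0,0,0,1,0,1,0,0,0,0,1,0,1,0,0,0,0,1,0,1,0,0,0,0,1,0,0,0,0,0,0,1],
)

```text
time: 86.92
position: [0.409, -0.1209, 0.2351]
tool_rot: [-0.063, 0.998, 0.0, 0.0]
ft_force: [0.1, -0.1, -0.3]
grip_width: 0.0003
grip_force: 0.0
```

Run:
```python
from h import *
t,ti=cam("top"); 
hsv=cv2.cvtColor(ti,cv2.COLOR_BGR2HSV)[155:215,375:420]
m=((hsv[...,1]<60)&(hsv[...,2]>215)).astype(np.uint8); n,l,s,ce=cv2.connectedComponentsWithStats(m)
for k in range(1,n):
    if s[k,4]>20: print("ball",s[k],ce[k]+[375,155],plane(t,[ce[k]+[375,155]],.142))
m,l,s,ce=greens(t,ti)
for k in range(1,len(s)):
    if s[k,4]>40:
        z=.064 if ce[k][1]<170 and ce[k][0]>170 else .008
        print(ce[k].round(0),rect(plane(t,np.argwhere(l==k)[:,::-1],z)))
print(robot.get_obs()["time"],robot.get_obs()["position"])
```

```text
ball [27 13  9  9 63] [406.01587302 171.88888889] [[ 0.55628277 -0.38109094]]
[210. 136.] (array([666.8, 141.2]), 135.1, 56.8, -89.9)
[310. 137.] (array([ 667.2, -141.3]), 96.9, 56.4, 89.6)
[209. 162.] (array([593.4, 141.4]), 136.7, 56.1, -89.8)
[310. 163.] (array([ 594.4, -141.2]), 96.6, 55.8, -89.8)
[  2. 171.] (array([574. , 747.9]), 48.1, 14.8, 3.6)
[147. 193.] (array([516.3, 324.8]), 137.6, 54.7, -1.1)
[118. 198.] (array([502.6, 409.6]), 98.9, 55.0, -3.7)
[371. 247.] (array([ 362.3, -319.4]), 48.2, 39.2, -89.5)
86.975 [ 0.41011799 -0.12263988  0.23528747]
```

The ball is back at its on position and all six boards are in place, so I'll hand it in.

```bash
python3 -c "
from rig import robot
print(robot.hand_in())"
```

```text
the job is handed in; nothing more can be done
None
```

The changeover is done and handed in at about 87 s: lever thrown off, both finished boards flat in the tray (the long one was knocked about 2 cm but stayed flat inside), all four waiting boards on their stands, lever back on; I viewed 16 pictures, over the limit of 14.

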